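# Put the amber bottles away in the roll-top dark store and lock it

## Task

Put every amber bottle that stands on the bench away in the roll-top store: raise its slatted shutter all the way by the knob, so that it stays open by itself, and stand the bottles upright on the store's floor, one to a bay. Then draw the shutter fully down again and lock it with the loose locking pin, pushed fully home through the eye in the store's left side into the end of the shutter's bottom bar.

Things in the scene. Friction and masses are not known exactly. Their poses are not given: they have to be found in the camera images.
- store: white roll-top store, 270 wide (y), 375 mm deep (x), fixed. Origin: centre of underside, x to its back, y left. Side panels: inner faces y = +-125, 10 mm thick, 70 mm high at the front end (x -175), arched over (radius 204 mm), 174 mm high at most. Front sill 70 mm high at x -170; inner floor z 36; inner back wall x 29; fixed rear cover from x 46 back. Shutter up: open from above
- bay0 (a point): floor centre of the rightmost of four bays in a row (store x -46, y -93.5, z 36 mm), 56 mm (x) by 58 mm (y) inside, parted by ribs 9 mm high; a bottle fits with room to spare. In the end bays the side panel leaves 18 mm beside a bottle's cap: grip there along the store's x
- bay1 (a point): floor centre of the second bay from the right (store y = -31 mm), same size
- bay2 (a point): floor centre of the third bay from the right (store y = +31 mm), same size
- bay3 (a point): floor centre of the leftmost bay (store y = +93.5 mm), same size
- shutter_turn (a joint): turn of the shutter about the axis of its tracks (the store's +y), rad: 0 fully down (shut), 1.047 fully up (open, at its stop). 1 to 4 N at the knob move it. Let go in the lower half it runs shut by its own weight; let go in the last quarter it goes on to the stop and stays open
- shutter: slatted aluminium shutter running in circular side tracks, slats 246 wide, 6 mm thick, on a radius of 190 mm. Origin: on the tracks' axis (store x 0, y 0, z -30 mm), about which it turns; its axes lie along the store's when shut. Its lowest member, the bottom bar (240 wide, 30 mm along the track, 10 mm thick), lies at store x -151, z 85 mm when shut, sloping 53 degrees; at x 24, z 158 mm fully up
- handle (a point): middle of the knob: black, round, 27 mm in diameter, 22 mm high, standing square on the middle of the bottom bar, outward from the tracks' axis. This point is on its centre line, 210 mm from the tracks' axis, 15 mm above the bar's face, 7 mm below the knob's top; shut it is at store x -167, z 97 mm. Pinch it across y from above; it may turn between the fingers as the bar tips over
- bottle0: amber glass bottle, 42 mm in diameter, 100 mm high, 0.11 kg, black screw cap 27 mm in diameter from 78 to 100 mm height. Origin: centre of its underside, z along its axis. Some of the four bottles may be absent
- bottle1: another amber bottle, same as bottle0
- bottle2: another amber bottle, same as bottle0
- bottle3: another amber bottle, same as bottle0
- pin: locking pin lying flat on the bench, axis 8 mm above it: square black and grey grip 16 x 16 mm, 60 mm long, and a round steel rod 8 mm in diameter, 62 mm long (the last 8 mm tapered), on one axis. Origin: centre of the grip; x along the axis to the rod's tip. Hold it by the rear half of the grip to keep the hand clear of the store's side
- pin_tip (a point): tip of the pin's rod, 92 mm from the pin's origin along its x
- eye (a point): mouth of the eye: 11 mm round hole in the outer face of a steel boss (36 x 36 mm) low at the front of the store's left side, store x -157.5, y 147, z 90 mm. It runs to the store's -y through the boss (22 mm) and, the shutter fully down, after a 7 mm gap on in the 11 mm hole (28 mm long) in the bar's end. Fully home the grip's front lies on the boss, the tip 62 mm inside the mouth
- plate: white microplate lying on the bench, 85 x 128 x 15 mm, origin at its underside: a bystander, leave alone
- carton: small reagent carton, 32 x 46 x 62 mm, origin at its underside: a bystander, leave alone
- cup: small white weighing cup upside down, 31 mm in diameter, 32 mm high, origin at its underside: a bystander, leave alone

How it is judged (in metres and radians):
On the way, in this order (a step that is already met when the one before it is completed fails the run):
1. the shutter is raised all the way, let go, and stays open by itself (value of joint shutter_turn above 0.9 rad and velocity of joint shutter_turn between -0.05 and 0.05 rad/s and contact force between the fingers and shutter below 0.1 N), for 0.5 s.
2. with the shutter still open, every bottle stands upright on the floor of the bays, let go (value of joint shutter_turn above 0.85 rad and x of bottle0 in the frame of store between -0.066 and -0.026 m and y of bottle0 in the frame of store between -0.115 and 0.115 m and z of bottle0 in the frame of store between 0.03 and 0.042 m and angle between each of bottle0, bottle1, bottle2, bottle3's own z axis and vertical below 0.12 rad and contact force between the fingers and bottle0 below 0.1 N and x of bottle1 in the frame of store between -0.066 and -0.026 m and y of bottle1 in the frame of store between -0.115 and 0.115 m and z of bottle1 in the frame of store between 0.03 and 0.042 m and contact force between the fingers and bottle1 below 0.1 N and x of bottle2 in the frame of store between -0.066 and -0.026 m and y of bottle2 in the frame of store between -0.115 and 0.115 m and z of bottle2 in the frame of store between 0.03 and 0.042 m and contact force between the fingers and bottle2 below 0.1 N and x of bottle3 in the frame of store between -0.066 and -0.026 m and y of bottle3 in the frame of store between -0.115 and 0.115 m and z of bottle3 in the frame of store between 0.03 and 0.042 m and contact force between the fingers and bottle3 below 0.1 N), for 0.3 s.
3. the shutter is drawn fully down over the bottles (value of joint shutter_turn below 0.025 rad and x of bottle0 in the frame of store between -0.066 and -0.026 m and y of bottle0 in the frame of store between -0.115 and 0.115 m and z of bottle0 in the frame of store between 0.03 and 0.042 m and angle between each of bottle0, bottle1, bottle2, bottle3's own z axis and vertical below 0.12 rad and contact force between the fingers and bottle0 below 0.1 N and x of bottle1 in the frame of store between -0.066 and -0.026 m and y of bottle1 in the frame of store between -0.115 and 0.115 m and z of bottle1 in the frame of store between 0.03 and 0.042 m and contact force between the fingers and bottle1 below 0.1 N and x of bottle2 in the frame of store between -0.066 and -0.026 m and y of bottle2 in the frame of store between -0.115 and 0.115 m and z of bottle2 in the frame of store between 0.03 and 0.042 m and contact force between the fingers and bottle2 below 0.1 N and x of bottle3 in the frame of store between -0.066 and -0.026 m and y of bottle3 in the frame of store between -0.115 and 0.115 m and z of bottle3 in the frame of store between 0.03 and 0.042 m and contact force between the fingers and bottle3 below 0.1 N), for 0.2 s.
At the end, for the whole second after the job is handed in: The shutter is fully down (within 5 mm), every bottle stands upright (within 7 degrees) on the floor of the bays, and the pin sits in the eye and in the bottom bar's hole, its tip 54 mm or more inside the eye's mouth and within 6 mm of the eye's axis, let go and at rest (all of step 3 and y of pin_tip in the frame of store between 0.07 and 0.093 m and x of pin_tip in the frame of store between -0.1635 and -0.1515 m and z of pin_tip in the frame of store between 0.084 and 0.096 m and angle between the x axis of pin and the y axis of store, either way round below 0.2 rad and contact force between the fingers and pin below 0.1 N and linear speed of pin below 0.02 m/s); the robot touches nothing.
It fails at once if a bystander (microplate, carton or cup) is shoved more than 4 cm (distance of any of plate, carton, cup from where it was at the start of the episode above 0.04 m).
Of bottle0, bottle1, bottle2, bottle3 only 2 to 4 are there at a start; the rules pass over those that are not, and their reading is None.
At some moment in a run one of pin may be knocked a few centimetres aside while the robot is not near it.
Once in a run the grip may slacken for a moment while it holds something.
It also fails if it takes over 210 s, if anything falls off the work surface, if the arm or the gripper's body presses on something with over 40 N, if the wrist force passes 120 N, or if a joint passes its speed limit or range.

## Robot

A 6-joint arm with a two-finger parallel gripper is mounted at the origin on a cart in front of the work surface, level with it; the furniture and walls round the work are solid. World frame = base frame: x ahead of the robot, y to its left, z up, the work surface at z = 0. Lengths are in m, angles in degrees, forces in N, time in s.
With the tool pointing down it reaches from about 0.325 to 0.925 m from the base axis. Payload 3.1 kg.
Tool frame: the origin (TCP) lies at the very end of the fingers, on their centre line; the grasp point (between the pads) lies 19 mm behind it; z points along the fingers, y is the direction in which the jaws open and shut (so a half turn about z gives the same grasp; the last joint's range is limited). The gripper opens to 85 mm and grips with 20 to 120 N. Pads are 22 mm wide; open, the fingers measure 114 mm over their backs; the gripper's body (76 mm by 85 mm) begins 54 mm behind the grasp point. The pads swing forward as they close: fully open they stand 13 mm farther back than shut.
Start: joints at [-80.226, 12.427, 92.441, -0, 75.132, -6.429], TCP at [0.174, -0.6, 0.231] pointing down, gripper open.
Joint ranges: [-157.48, 157.48], [-44.54, 120.13], [17.64, 146.25], [-64.5, 244.5], [7.68, 150.69], [-147.95, 147.95]. Speed limits (degrees/s): [159.86, 159.86, 180, 180, 180, 180].

## Interface

Orientations are given as a 3x3 rotation matrix whose columns are the frame's x, y, z axes.
In Python, from plant import state, viewer, env gives the robot as it stands. The module is installed in compiled form; this text tells all that it offers.
- The arm moves only by the tool servo_tool, never from a script. Its argument "steps" is a list that holds one entry, the list of rows, each a list of 4 numbers: the shift along the world's x, y, z in m, then the turn about the world's z in degrees. In form: [[[tx, ty, tz, turn], ...]]. A call has 1 to 10 rows; each row shifts and turns the pose as measured when the row begins; what a row does not reach is not made up. A row lasts 1/10 s, in which the tool goes at most 50 mm and 8.59 degrees, less where a joint would pass 70% of its speed; a pose out of reach is approached as far as the arm can. A call is refused whole if a number of a shift passes 0.05 or a number of a turn 8.59, either way. A call with a gripper value outside its range is refused whole. "claw" is the finger opening in m, from 0 to 0.0854, set as the call begins (left out, the last holds). The fingers move at their own pace and stop on an object; "newtons" is the grip in N (left out, the last holds). Time passes only in rows, so rows that do not move let the fingers close. It gives the time, the measured TCP pose, the force and the opening at its end, in the units of the state.
- state(): the state, without advancing time (a new reading comes with each control period).
- viewer.camera(name): name is "scene" or "top" or "wrist"; returns (picture, depth): 420x560x3 uint8, red, green, blue; 420x560 float32, m along the optical axis (not along the pixel's ray), 0 where there is no reading.
- viewer.camera_model(name): a dict with "fx", "fy", "cx", "cy" (pixels), "R" (3x3) and "t" (3): a world point X has camera coordinates R X + t. Camera axes: x right, y down, z forward; pixel columns grow to the right and rows downward; lengths in m; the calibration is good to about 2 mm. A picture is of the moment at which its call begins: read the wrist's pose just before it. camera_model takes no time and is no camera call; for the wrist camera it gives the pose at the moment of the call.
- env.close_job(): hands the job in, once; it reports no verdict.
The state is a dict: "time": time; "joint_pos": joint angles; "joint_vel": joint speeds; "tau": joint torques, N m; "eef_pos": TCP position; "tool_rot": TCP orientation; "contact_force": force on the tool from outside, world axes, zero at the start; "moment": the same for the moment, N m; "width": opening from 0.0 (shut) to 1.0 (fully open).
Only numpy, scipy, OpenCV 4.12 (cv2) and the standard library are available. Lean on these libraries where they do the work, as an engineer would, in place of code of your own. Each camera call takes 0.05 s, during which the arm holds its last target.

## Working session

There is one attempt and no reset: what is moved stays moved. The work goes in short steps, Python scripts to look and compute and a tool call to move; the robot and the scene stay as the last step left them, time stands still between calls to the robot, and variables do not carry over. Pictures are saved under pics/ and viewed, and the job is handed in when it is done.

Besides the shell and the picture viewer there is one more tool, called as a command line: name --argument value ..., lists and objects as JSON in quotes. servo_tool: Moves the arm, as the interface text tells. Its arguments: {"type":"object","properties":{"steps":{"type":"array","items":{"type":"array","items":{"type":"array","items":{"type":"number"}}}},"claw":{"type":"number"},"newtons":{"type":"number"}},"required":["steps"]}

```bash
mkdir -p pics; ls
cat > h.py <<'E'
import numpy as np, cv2
from plant import state, viewer, env
def snap(name,tag):
    m=viewer.camera_model(name); p,d=viewer.camera(name)
    cv2.imwrite(f'pics/{tag}.png',p[:,:,::-1]); np.savez(f'pics/{tag}.npz',p=p,d=d,**{k:np.array(m[k]) for k in m})
    return p,d,m
def load(tag):
    z=np.load(f'pics/{tag}.npz'); return z['p'],z['d'],{k:z[k] for k in ['fx','fy','cx','cy','R','t']}
def cloud(d,m):
    v,u=np.mgrid[:d.shape[0],:d.shape[1]]
    c=np.stack([(u-m['cx'])/m['fx']*d,(v-m['cy'])/m['fy']*d,d],-1)
    return (c-np.array(m['t']))@np.array(m['R'])
def proj(X,m):
    c=np.array(m['R'])@np.array(X)+np.array(m['t']); return m['fx']*c[0]/c[2]+m['cx'],m['fy']*c[1]/c[2]+m['cy']
E
python3 - <<'E'
from h import *
for n in ['scene','top','wrist']:
    p,d,m=snap(n,n+'0'); print(n,m)
print(state())
E
```

```text
pics
scene {'fx': 408.5751504822591, 'fy': 408.5751504822591, 'cx': 279.27614799582034, 'cy': 210.91430614738164, 'R': array([[-0.90572833, -0.42369933,  0.01162225],
       [-0.30689461,  0.63663245, -0.70747072],
       [ 0.29235577, -0.64434308, -0.70664708]]), 't': array([0.49956279, 0.20808316, 1.03984519])}
top {'fx': 417.5436001424746, 'fy': 417.5436001424746, 'cx': 278.9659666102981, 'cy': 212.4963041740434, 'R': array([[-0.00686085, -0.99951611,  0.0303393 ],
       [-0.99309176,  0.00325638, -0.11729518],
       [ 0.11713962, -0.03093446, -0.99263355]]), 't': array([0.01108467, 0.55879717, 1.06994794])}
wrist {'fx': 329.7381014905893, 'fy': 329.7381014905893, 'cx': 278.6896855575833, 'cy': 208.5163401516384, 'R': array([[ 0.27708541, -0.96084287, -0.00215892],
       [-0.92382474, -0.26702656,  0.27430761],
       [-0.264143  , -0.07401217, -0.96163958]]), 't': array([-0.62331118, -0.03416932,  0.37867879])}
{'time': 0.15, 'joint_pos': array([-8.02263273e+01,  1.24684960e+01,  9.25091836e+01,  4.10118299e-05,
        7.51325940e+01, -6.43006477e+00]), 'joint_vel': array([-0.05265559, -0.08455977, -0.25752651, -0.1425939 ,  0.10670693,
       -0.09397239]), 'tau': array([ 2.68698113e-05, -3.97447622e+01, -3.04417241e+01, -1.96458604e-04,
        5.75180122e-03, -5.91779639e-06]), 'eef_pos': array([ 0.17430576, -0.59953853,  0.23023358]), 'tool_rot': array([[ 9.60275571e-01,  2.79053258e-01, -3.26038122e-04],
       [ 2.79053365e-01, -9.60273722e-01,  1.89681972e-03],
       [ 2.16227883e-04, -1.91245168e-03, -9.99998148e-01]]), 'contact_force': array([-0.32420503,  0.24226595,  0.22473889]), 'moment': array([-0.02151631,  0.060527  , -0.00585925]), 'width': 0.9992537704258911}
```

View pics/scene0.png

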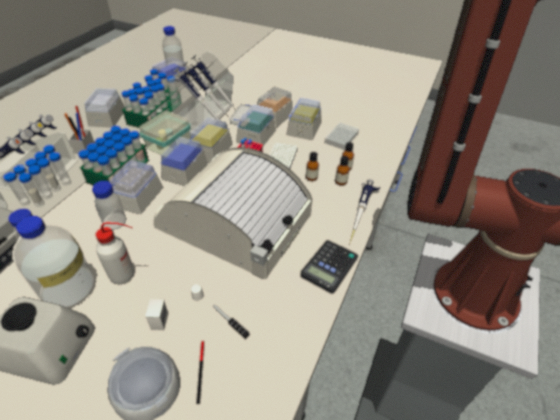

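View pics/top0.png

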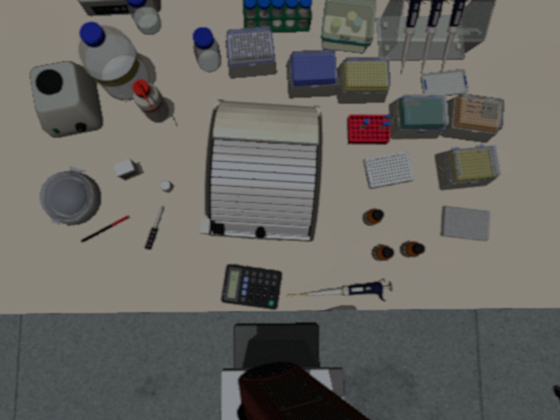

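View pics/wrist0.png

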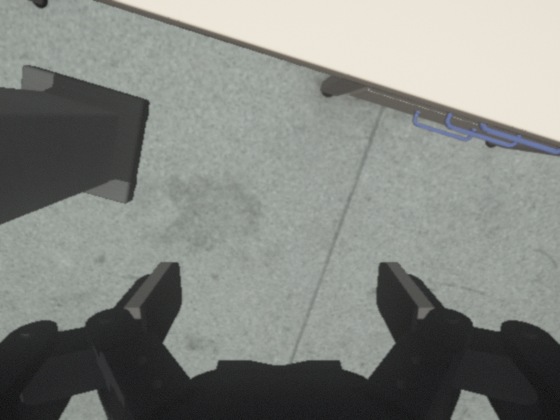

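Run:
```python
from h import *
p,d,m=load('top0')
c=p[90:320,70:450]; cv2.imwrite('pics/t0z.png',cv2.resize(c,None,fx=2.1,fy=2.1,interpolation=cv2.INTER_CUBIC)[:,:,::-1])
p2,d2,m2=load('scene0')
c=p2[140:360,140:400]; cv2.imwrite('pics/s0z.png',cv2.resize(c,None,fx=2.7,fy=2.7,interpolation=cv2.INTER_CUBIC)[:,:,::-1])
P=cloud(d,m)
for n,(u,v) in dict(b0=(375,216),b1=(384,253),b2=(415,249),knob=(260,232),pin=(151,240),pintip=(161,208),carton=(125,169),cup=(166,186),table=(180,260),plate=(389,170)).items():
    print(n,P[v,u].round(4), d[v,u])
Z=P[:,:,2]
for tag in ['top0','scene0']:
    p,d,m=load(tag);P=cloud(d,m);t=(np.abs(P[:,:,2])<.02)&(P[:,:,0]>.3)&(P[:,:,0]<.6)&(d>0)
    print(tag,np.median(P[t][:,2]),P[t][:,2].std())
```

```text
b0 [ 0.5412 -0.2289  0.1012] 1.0399904
b1 [ 0.4493 -0.2481  0.101 ] 1.0299808
b2 [ 0.4586 -0.3251  0.103 ] 1.0314767
knob [0.5017 0.0572 0.1144] 1.013404
pin [0.4887 0.3444 0.0206] 1.0960634
pintip [0.5744 0.3228 0.0121] 1.1152837
carton [0.669  0.4041 0.0637] 1.0725582
cup [0.6303 0.306  0.0326] 1.1019908
table [0.4361 0.2711 0.0041] 1.1085392
plate [ 0.6766 -0.2939  0.0173] 1.1411715
top0 0.0010411554231047429 0.003771431799592953
scene0 -0.0001250584511031984 0.004445037291782363
```

View pics/t0z.png

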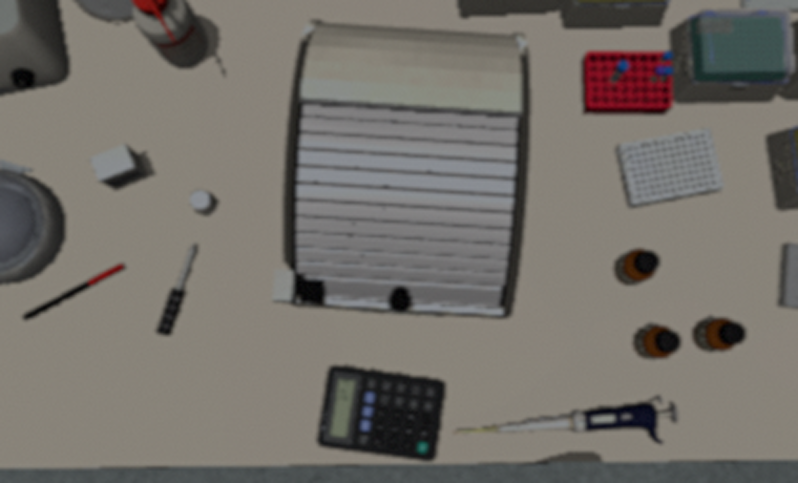

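View pics/s0z.png

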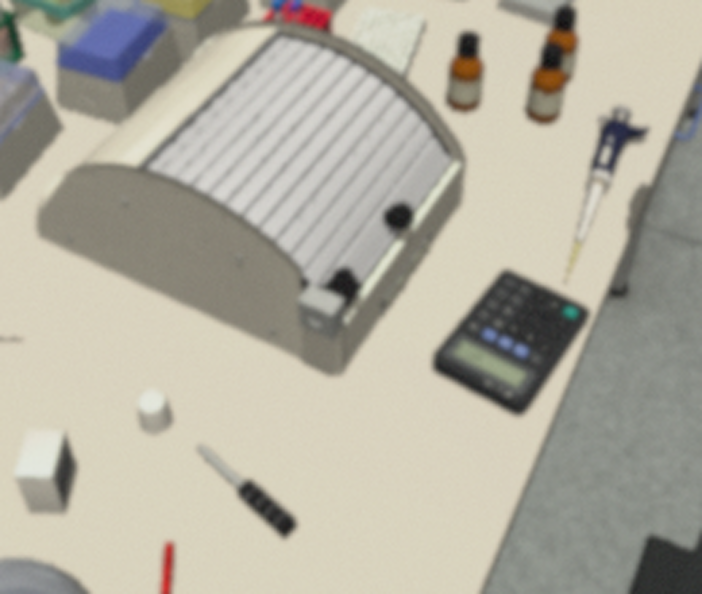

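```bash
cat > fit.py <<'E'
from h import *
from scipy.optimize import least_squares
for tag in ['top0','scene0']:
    p,d,m=load(tag);P=cloud(d,m)
    Q=P[(d>0)].reshape(-1,3)
    Q=Q[(Q[:,0]>.42)&(Q[:,0]<.95)&(Q[:,1]>-.15)&(Q[:,1]<.3)&(Q[:,2]>.055)]
    # edges: slice by x
    L=[];Rr=[];F=[]
    for x in np.arange(.52,.80,.004):
        s=Q[abs(Q[:,0]-x)<.002]
        if len(s)>20:
            L.append((x,s[:,1].max())); Rr.append((x,s[:,1].min()))
    for y in np.arange(-.05,.14,.004):
        s=Q[abs(Q[:,1]-y)<.002]
        if len(s)>5: F.append((y,s[:,0].min(),s[:,0].max()))
    L=np.array(L);Rr=np.array(Rr);F=np.array(F)
    def rob(a,b):
        f=least_squares(lambda q:q[0]+q[1]*(a-a.mean())-b,[b.mean(),0],loss='soft_l1',f_scale=.003);return a.mean().round(4),f.x.round(4)
    print(tag,'L',rob(L[:,0],L[:,1]),'R',rob(Rr[:,0],Rr[:,1]),'F',rob(F[:,0],F[:,1]),'B',rob(F[:,0],F[:,2]))
    # cylinder fit on slats
    S=Q[(Q[:,1]>-.05)&(Q[:,1]<.14)&(Q[:,0]>.56)&(Q[:,0]<.72)]
    f=least_squares(lambda q:np.hypot((S[:,0]-q[0])*np.cos(q[1])+(S[:,1]-.045)*np.sin(q[1]),S[:,2]+.03)-q[2],[.66,0,.193],loss='soft_l1',f_scale=.003)
    print('cyl x0@y=.045, yaw, R',f.x, len(S), np.median(abs(f.fun)))
E
python3 fit.py
```

```text
top0 L (np.float64(0.658), array([ 0.1834, -0.0713])) R (np.float64(0.658), array([-0.0854, -0.0602])) F (np.float64(0.044), array([0.4917, 0.0611])) B (np.float64(0.044), array([0.8458, 0.028 ]))
cyl x0@y=.045, yaw, R [ 0.66928025 -0.05518358  0.19437384] 5380 0.0013537094056004367
scene0 L (np.float64(0.658), array([ 0.1844, -0.0685])) R (np.float64(0.658), array([-0.0863, -0.049 ])) F (np.float64(0.044), array([0.4905, 0.0585])) B (np.float64(0.044), array([0.8093, 0.0286]))
cyl x0@y=.045, yaw, R [ 0.66849064 -0.0560867   0.193028  ] 3132 0.001164070713125645
```

servo_tool --steps '[[[0.015,0.042,0,-2],[0.02,0.044,0,-2],[0.02,0.044,0,-2],[0.02,0.044,0,-2],[0.02,0.044,0,-2],[0.02,0.044,0,-2],[0.02,0.044,0,-2],[0.02,0.044,0,-2],[0.02,0.044,0,-2],[0.02,0.044,0,-1]]]' --claw 0.06 --newtons 30

```text
time: 1.15
eef_pos: [0.3685, -0.1499, 0.2256]
tool_rot: [[0.997, -0.077, 0.002], [-0.077, -0.997, 0.004], [0.001, -0.005, -1.0]]
contact_force: [1.0, -0.8, -0.8]
width: 0.703
```

servo_tool --steps '[[[0.02,0.042,0,0.5],[0.02,0.042,0,0.5],[0.02,0.042,0,0],[0.02,0.042,0,0],[0.015,0.025,0,0],[0.01,0.01,0,0],[0,0,0,0]]]'

```text
time: 1.85
eef_pos: [0.4758, 0.0679, 0.2252]
tool_rot: [[0.999, -0.049, 0.004], [-0.049, -0.999, 0.004], [0.004, -0.004, -1.0]]
contact_force: [0.1, 0.5, 0.0]
width: 0.705
```

Run:
```python
from h import *
s=state();print(s['eef_pos'],s['time'],np.degrees(np.arctan2(s['tool_rot'][1,1],s['tool_rot'][0,1])),s['joint_pos'].round(1))
p,d,m=snap('wrist','w1'); print(m)
```

```text
[0.47575682 0.06791906 0.22518477] 1.85 -92.83330200933105 [ -0.4  -5.5 112.    0.2  73.3  92.4]
{'fx': 329.7381014905893, 'fy': 329.7381014905893, 'cx': 278.6896855575833, 'cy': 208.5163401516384, 'R': array([[-0.05145174, -0.99866527, -0.00451678],
       [-0.9614265 ,  0.04830846,  0.27078658],
       [-0.27020695,  0.01827499, -0.96262881]]), 't': array([0.09371245, 0.42105192, 0.49982502])}
```

View pics/w1.png

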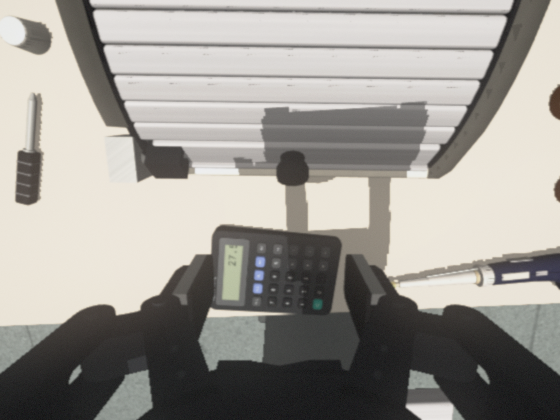

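```bash
cat >> h.py <<'E'
SX,SY,SYAW=0.669,0.0483,-0.057
def S2W(x,y,z):
    c,s=np.cos(SYAW),np.sin(SYAW); return np.array([SX+c*x-s*y,SY+s*x+c*y,z])
def W2S(X):
    c,s=np.cos(SYAW),np.sin(SYAW); dx,dy=X[0]-SX,X[1]-SY; return np.array([c*dx+s*dy,-s*dx+c*dy,X[2]])
def mark(tag,pts,out,z=1):
    p,d,m=load(tag); im=p[:,:,::-1].copy()
    for X in pts:
        u,v=proj(X,m); cv2.drawMarker(im,(int(round(u)),int(round(v))),(0,0,255),cv2.MARKER_CROSS,8,1); print(np.round(X,4),round(u,1),round(v,1))
    cv2.imwrite(f'pics/{out}.png',im)
E
python3 - <<'E'
from h import *
p,d,m=load('w1');P=cloud(d,m)
a=.796;b=.605
pts=[S2W(-.167,0,.097),S2W(-.167-.007*a,0,.097+.007*b),S2W(-.175,.135,.07),S2W(-.175,-.135,.07),S2W(-.175,0,.07),S2W(-.1575,.147,.09),S2W(-.1575,.147,.108)]
pts+=[S2W(x,y,-.03+np.sqrt(.204**2-x*x)) for x in (-.05,-.1) for y in (.125,.135,-.125,-.135)]
mark('w1',pts,'w1m')
for u,v in [(292,160),(292,170),(100,120),(120,155)]: print(W2S(P[v,u]))
E
```

```text
[0.5023 0.0578 0.097 ] 290.5 168.7
[0.4967 0.0581 0.1012] 290.5 176.3
[0.502  0.1931 0.07  ] 141.2 172.0
[ 0.4866 -0.0765  0.07  ] 438.0 173.8
[0.4943 0.0583 0.07  ] 289.4 172.9
[0.5201 0.204  0.09  ] 115.0 155.1
[0.5201 0.204  0.108 ] 103.9 157.7
[0.6262 0.1759 0.1678] 58.7 -34.6
[0.6268 0.1859 0.1678] 39.6 -34.7
[ 0.612  -0.0736  0.1678] 538.1 -32.5
[ 0.6114 -0.0836  0.1678] 557.4 -32.4
[0.5763 0.1788 0.1478] 93.5 72.9
[0.5769 0.1888 0.1478] 77.5 72.8
[ 0.562  -0.0708  0.1478] 496.2 75.1
[ 0.5615 -0.0808  0.1478] 512.4 75.2
[-0.15864855 -0.00082956  0.10600257]
[-0.1659354  -0.00080497  0.11021056]
[-0.13050757  0.20385392 -0.00126723]
[-0.15529237  0.13402116  0.10811873]
```

View pics/w1m.png

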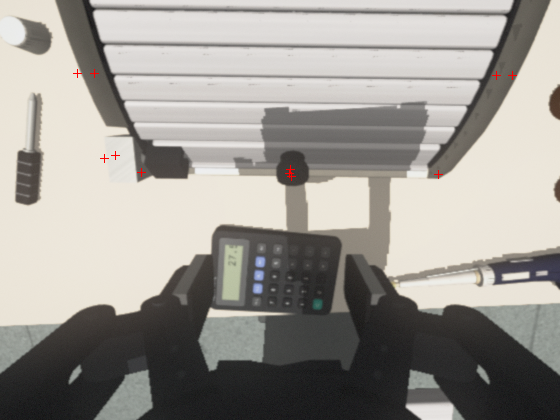

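servo_tool --steps '[[[0.01,-0.005,-0.02,-0.4],[0.008,-0.004,-0.025,0],[0.004,-0.002,-0.025,0],[0,0,-0.02,0],[0,0,0,0]]]'

```text
time: 2.4
eef_pos: [0.4957, 0.0479, 0.1333]
tool_rot: [[0.998, -0.066, 0.003], [-0.066, -0.998, 0.0], [0.003, -0.0, -1.0]]
contact_force: [-0.5, 0.5, -0.0]
width: 0.701
```

servo_tool --steps '[[[0.003,0.009,0,0.4],[0,0,0,0],[0,0,-0.02,0],[0,0,-0.015,0],[0,0,-0.008,0],[0,0,0,0]]]'

```text
time: 3.0
eef_pos: [0.5037, 0.0549, 0.0968]
tool_rot: [[0.998, -0.061, 0.016], [-0.061, -0.998, -0.001], [0.016, 0.0, -1.0]]
contact_force: [-0.1, 0.1, -0.3]
width: 0.704
```

servo_tool --steps '[[[-0.004,0.002,-0.006,0],[0,0,-0.003,0],[0,0,0,0]]]'

```text
time: 3.3
eef_pos: [0.5012, 0.0572, 0.0898]
tool_rot: [[0.998, -0.061, 0.02], [-0.061, -0.998, -0.001], [0.02, 0.0, -1.0]]
contact_force: [-1.0, -0.4, -0.2]
width: 0.706
```

Run:
```python
from h import *
s=state();print(s['eef_pos'],s['tool_rot'].round(3),s['contact_force'],W2S(s['eef_pos']),s['joint_vel'])
p,d,m=snap('wrist','w2');
mark('w2',[S2W(-.167,0,.097)],'w2m')
```

```text
[0.50119973 0.05719599 0.08979345] [[ 0.998 -0.061  0.02 ]
 [-0.061 -0.998 -0.001]
 [ 0.02   0.    -1.   ]] [-0.96179014 -0.41994154 -0.18057821] [-0.16803455 -0.0006779   0.08979345] [ 0.28102083 -0.42715585  0.15876868  0.05722673  0.47921465  0.17229193]
[0.5023 0.0578 0.097 ] 278.1 272.3
```

View pics/w2m.png

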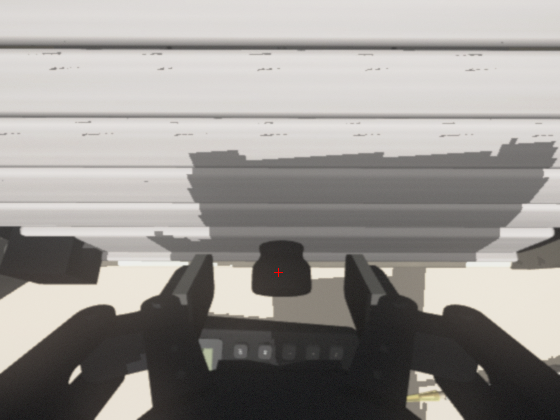

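servo_tool --steps '[[[-0.003,0,-0.003,0],[0,0,0,0],[0,0,0,0],[0,0,0,0],[0,0,0,0]]]' --claw 0.0 --newtons 40

```text
time: 3.85
eef_pos: [0.4986, 0.0563, 0.0877]
tool_rot: [[0.998, -0.06, 0.021], [-0.06, -0.998, -0.003], [0.021, 0.002, -1.0]]
contact_force: [0.4, -0.7, -0.2]
width: 0.292
```

Run:
```python
from h import *
s=state();print(s['eef_pos'],W2S(s['eef_pos']),s['width'],s['contact_force'])
t0=np.arctan2(.127,-.167)
prev=None
for i in range(0,13):
    t=t0-1.047*i/12
    h=np.array([.21*np.cos(t),0,-.03+.21*np.sin(t)])
    w=S2W(*h)
    if prev is not None: print(i,(w-prev).round(4),h.round(4))
    prev=w
```

```text
[0.49855797 0.05631432 0.08772103] [-0.17062179 -0.00170863  0.08772103] 0.29196263781188414 [ 0.4196314  -0.73753524 -0.17160828]
1 [ 0.0117 -0.0007  0.0141] [-0.1554  0.      0.1112]
2 [ 0.0129 -0.0007  0.013 ] [-0.1425  0.      0.1242]
3 [ 0.014  -0.0008  0.0118] [-0.1286  0.      0.136 ]
4 [ 0.0149 -0.0009  0.0106] [-0.1136  0.      0.1466]
5 [ 0.0158 -0.0009  0.0092] [-0.0978  0.      0.1558]
6 [ 0.0165 -0.0009  0.0078] [-0.0812  0.      0.1637]
7 [ 0.0172 -0.001   0.0063] [-0.064  0.     0.17 ]
8 [ 0.0176 -0.001   0.0048] [-0.0464  0.      0.1748]
9 [ 0.018  -0.001   0.0033] [-0.0283  0.      0.1781]
10 [ 0.0182 -0.001   0.0017] [-0.0101  0.      0.1798]
11 [ 0.0183 -0.001   0.0001] [0.0082 0.     0.1798]
12 [ 0.0182 -0.001  -0.0015] [0.0265 0.     0.1783]
```

servo_tool --steps '[[[0.0058,-0.0003,0.007,0],[0.006,-0.0004,0.007,0],[0.0064,-0.0003,0.0065,0],[0.0065,-0.0004,0.0065,0],[0.007,-0.0004,0.006,0],[0.007,-0.0004,0.006,0],[0.0074,-0.0004,0.0053,0],[0.0075,-0.0004,0.0053,0],[0,0,0,0]]]'

```text
time: 4.75
eef_pos: [0.5551, 0.0527, 0.1377]
tool_rot: [[0.998, -0.06, 0.017], [-0.06, -0.998, -0.003], [0.017, 0.002, -1.0]]
contact_force: [2.2, -1.2, -5.6]
width: 0.297
```

servo_tool --steps '[[[0.0075,-0.0004,0.0045,0],[0.0078,-0.0005,0.0047,0],[0.008,-0.0005,0.004,0],[0.0082,-0.0004,0.0038,0],[0.0085,-0.0005,0.0032,0],[0.0086,-0.0005,0.003,0],[0.0088,-0.0005,0.0025,0],[0.0088,-0.0005,0.0022,0],[0,0,0,0]]]'

```text
time: 5.65
eef_pos: [0.6251, 0.0483, 0.1661]
tool_rot: [[0.998, -0.061, 0.011], [-0.061, -0.998, -0.004], [0.011, 0.003, -1.0]]
contact_force: [1.3, -0.7, -5.2]
width: 0.296
```

Run:
```python
from h import *
s=state();print(s['eef_pos'],W2S(s['eef_pos']),s['width'],s['contact_force'])
p,d,m=snap('scene','s3')
```

```text
[0.62511806 0.04829698 0.16609608] [-0.0438105  -0.00250293  0.16609608] 0.2962605517068237 [ 1.34044276 -0.69402319 -5.17802673]
```

View pics/s3.png

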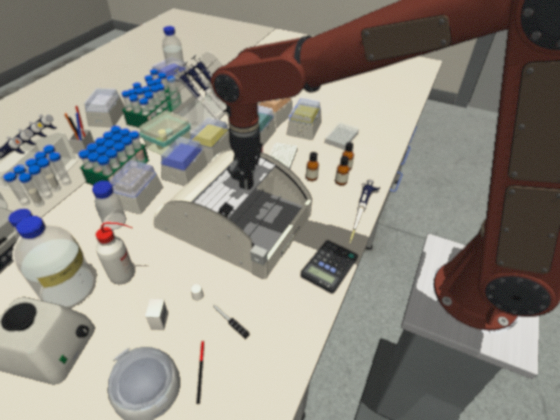

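servo_tool --steps '[[[0.009,-0.0005,0.0017,0],[0.009,-0.0005,0.0015,0],[0.009,-0.0005,0.001,0],[0.009,-0.0005,0.0007,0],[0.009,-0.0005,0,0],[0.009,-0.0005,0,0],[0.007,-0.0004,-0.0005,0],[0.003,0,0,0],[0,0,0,0]]]'

```text
time: 6.6
eef_pos: [0.6934, 0.0439, 0.1695]
tool_rot: [[0.998, -0.061, 0.008], [-0.061, -0.998, -0.005], [0.008, 0.004, -1.0]]
contact_force: [1.2, -2.2, -6.2]
width: 0.288
```

servo_tool --steps '[[[0,0,0,0],[0,0,0,0],[0,0,0.01,0],[0,0,0.02,0],[0,0,0.03,0],[0,0,0.03,0],[0,0,0.02,0]]]' --claw 0.055

```text
time: 7.3
eef_pos: [0.6938, 0.0476, 0.291]
tool_rot: [[0.998, -0.059, 0.015], [-0.059, -0.998, 0.0], [0.015, -0.001, -1.0]]
contact_force: [-0.0, 0.4, 0.9]
width: 0.643
```

Run:
```python
from h import *
s=state();print(s['eef_pos'],W2S(s['eef_pos']),s['width'],s['contact_force'])
snap('scene','s4');snap('wrist','w4')
```

```text
[0.69379065 0.04763604 0.29095653] [0.02478822 0.00074942 0.29095653] 0.6428189884221108 [-0.0062107   0.39644703  0.92344447]
```

View pics/s4.png

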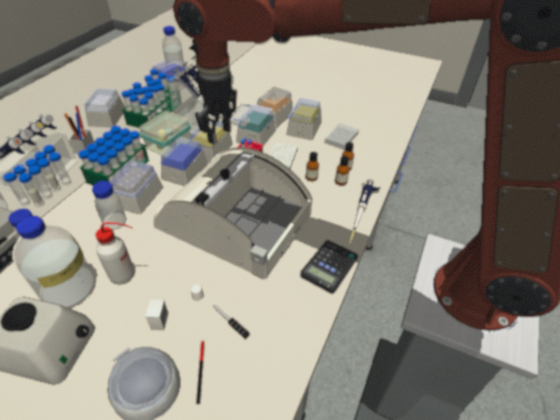

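View pics/w4.png

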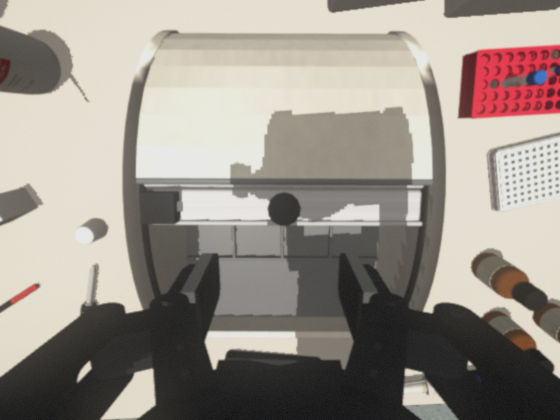

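Run:
```python
from h import *
mark('w4',[S2W(.0265+.0009,0,.185)]+[S2W(-.046,y,.036) for y in (-.0935,-.031,.031,.0935)],'w4m')
p,d,m=load('top0');P=cloud(d,m)
for c in [(.541,-.229),(.449,-.248),(.459,-.325)]:
    k=(np.hypot(P[:,:,0]-c[0],P[:,:,1]-c[1])<.03)&(P[:,:,2]>.09)&(P[:,:,2]<.115)
    q=P[k]; print(len(q),q.mean(0).round(4),(q.max(0)/2+q.min(0)/2).round(4))
```

```text
[0.6964 0.0467 0.185 ] 280.5 207.4
[ 0.6177 -0.0424  0.036 ] 352.7 233.4
[0.6213 0.02   0.036 ] 304.3 233.6
[0.6248 0.0819 0.036 ] 256.3 233.7
[0.6284 0.1443 0.036 ] 207.9 233.9
98 [ 0.546  -0.2358  0.1002] [ 0.5463 -0.2365  0.0985]
103 [ 0.4517 -0.2576  0.0998] [ 0.4518 -0.2587  0.0975]
107 [ 0.4607 -0.3347  0.0999] [ 0.4613 -0.3359  0.0983]
```

View pics/w4m.png

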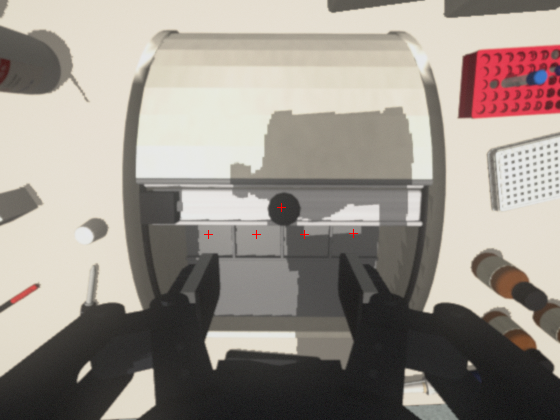

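servo_tool --steps '[[[-0.013,-0.02,0,8.5],[-0.013,-0.028,0,8.5],[-0.013,-0.028,0,8.5],[-0.013,-0.028,0,8.5],[-0.013,-0.028,0,8.5],[-0.013,-0.028,0,8.5],[-0.013,-0.028,0,8.5],[-0.013,-0.028,0,8.5],[-0.013,-0.028,0,8.5],[-0.013,-0.028,0,8.5]]]' --claw 0.055

```text
time: 8.4
eef_pos: [0.5579, -0.2252, 0.2902]
tool_rot: [[0.125, 0.992, -0.004], [0.992, -0.125, 0.028], [0.027, -0.008, -1.0]]
contact_force: [0.4, -0.3, -0.1]
width: 0.642
```

servo_tool --steps '[[[-0.013,-0.01,-0.02,4],[0,0,-0.02,0],[0,0,0,0]]]'

```text
time: 8.7
eef_pos: [0.5416, -0.2392, 0.2482]
tool_rot: [[0.056, 0.998, -0.007], [0.998, -0.056, 0.027], [0.026, -0.008, -1.0]]
contact_force: [0.2, 0.6, 0.1]
width: 0.644
```

```bash
sed -i 's/SY,SYAW=0.669,0.0483/SY,SYAW=0.669,0.0468/' h.py
python3 - <<'E'
from h import *
s=state();print(s['eef_pos'],s['contact_force'],np.degrees(np.arctan2(s['tool_rot'][1,1],s['tool_rot'][0,1])),s['joint_pos'].round(1))
p,d,m=snap('wrist','w5')
P=cloud(d,m)
for c in [(.546,-.236),(.452,-.258),(.461,-.335)]:
    k=(np.hypot(P[:,:,0]-c[0],P[:,:,1]-c[1])<.03)&(P[:,:,2]>.09)&(P[:,:,2]<.115)
    q=P[k]; 
    if len(q): print(len(q),q.mean(0).round(4),(q.max(0)/2+q.min(0)/2).round(4))
mark('w5',[(.546,-.236,.1),(.452,-.258,.1),(.461,-.335,.1)],'w5m')
E
```

```text
[ 0.54158456 -0.23915437  0.24824244] [0.23677894 0.57446783 0.09113183] -3.1855212335797463 [-31.2   8.3  95.4   1.1  77.4 -28.3]
684 [ 0.5452 -0.2385  0.099 ] [ 0.5451 -0.2392  0.0961]
679 [ 0.4515 -0.26    0.0987] [ 0.4503 -0.261   0.0958]
[ 0.546 -0.236  0.1  ] 284.8 195.2
[ 0.452 -0.258  0.1  ] 184.9 223.9
[ 0.461 -0.335  0.1  ] 204.0 298.1
```

View pics/w5m.png

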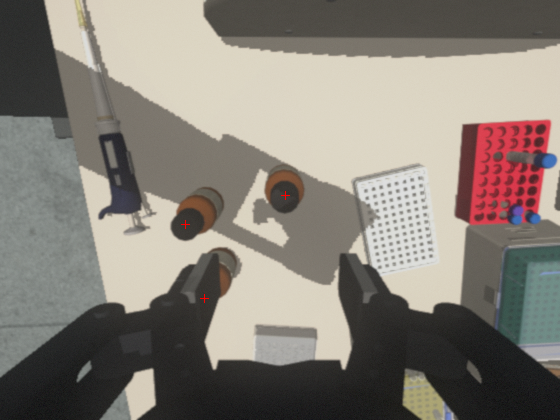

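servo_tool --steps '[[[0.004,0.002,-0.03,0],[0,0,-0.04,0],[0,0,-0.03,0],[0,0,-0.02,0],[0,0,0,0]]]'

```text
time: 9.25
eef_pos: [0.5515, -0.2367, 0.1339]
tool_rot: [[0.052, 0.999, 0.007], [0.998, -0.052, 0.02], [0.02, 0.006, -1.0]]
contact_force: [-0.2, -0.5, -0.2]
width: 0.642
```

servo_tool --steps '[[[-0.006,0,-0.02,0],[0,0,-0.02,0],[0,0,-0.012,0],[0,0,-0.006,0],[0,0,0,0]]]'

```text
time: 9.75
eef_pos: [0.5524, -0.238, 0.0834]
tool_rot: [[0.049, 0.999, 0.02], [0.999, -0.049, 0.013], [0.014, 0.019, -1.0]]
contact_force: [-0.2, 0.3, -0.6]
width: 0.646
```

Run:
```python
from h import *
s=state();print(s['eef_pos'],s['contact_force'],s['tool_rot'].round(3))
p,d,m=snap('wrist','w6')
```

```text
[ 0.55243726 -0.23798302  0.08342933] [-0.21049878  0.3322706  -0.62997862] [[ 0.049  0.999  0.02 ]
 [ 0.999 -0.049  0.013]
 [ 0.014  0.019 -1.   ]]
```

View pics/w6.png

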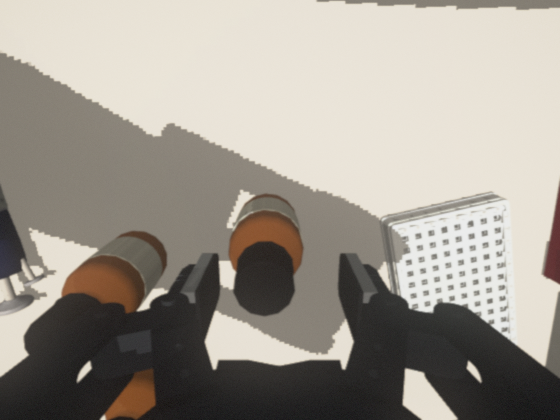

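servo_tool --steps '[[[-0.007,0.001,-0.005,0],[-0.001,0,-0.002,0],[0,0,0,0]]]'

```text
time: 10.1
eef_pos: [0.5461, -0.2382, 0.0796]
tool_rot: [[0.049, 0.998, 0.025], [0.999, -0.049, 0.01], [0.011, 0.024, -1.0]]
contact_force: [-0.4, 0.1, 0.4]
width: 0.643
```

servo_tool --steps '[[[0,0,0,0],[0,0,0,0],[0,0,0,0],[0,0,0,0],[0,0,0,0]]]' --claw 0.0 --newtons 50

```text
time: 10.6
eef_pos: [0.5464, -0.2386, 0.0804]
tool_rot: [[0.049, 0.998, 0.026], [0.999, -0.05, 0.01], [0.011, 0.025, -1.0]]
contact_force: [-0.9, 0.0, 0.5]
width: 0.298
```

servo_tool --steps '[[[0,0,0.01,0],[0,0,0.03,0],[0,0,0.04,0],[0,0,0.045,0],[0,0,0.045,0],[0.005,0.02,0.04,0],[0.01,0.03,0,0],[0.01,0.03,0,0],[0.01,0.03,0,0],[0.01,0.03,0,0]]]'

```text
time: 11.6
eef_pos: [0.5878, -0.0956, 0.304]
tool_rot: [[0.058, 0.998, 0.028], [0.998, -0.058, 0.01], [0.011, 0.028, -1.0]]
contact_force: [0.3, 0.2, -0.9]
width: 0.297
```

servo_tool --steps '[[[0.009,0.03,0,0],[0.009,0.03,0,0],[0.008,0.028,0,0],[0.003,0.015,-0.01,0],[0,0,-0.03,0],[0,0,-0.03,0],[0,0,0,0]]]'

```text
time: 12.3
eef_pos: [0.6173, 0.0164, 0.2354]
tool_rot: [[0.051, 0.998, 0.033], [0.999, -0.051, 0.009], [0.011, 0.032, -0.999]]
contact_force: [-0.9, 0.2, -1.2]
width: 0.295
```

Run:
```python
from h import *
s=state();print(s['eef_pos'],W2S(s['eef_pos']),s['contact_force'],s['tool_rot'].round(3))
p,d,m=snap('wrist','w7');snap('scene','s7')
```

```text
[0.61730462 0.01641405 0.2353961 ] [-0.04988036 -0.03328164  0.2353961 ] [-0.85446401  0.20450362 -1.22833886] [[ 0.051  0.998  0.033]
 [ 0.999 -0.051  0.009]
 [ 0.011  0.032 -0.999]]
```

View pics/w7.png

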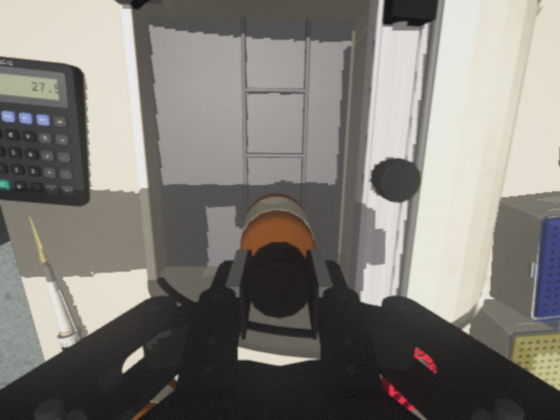

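View pics/s7.png

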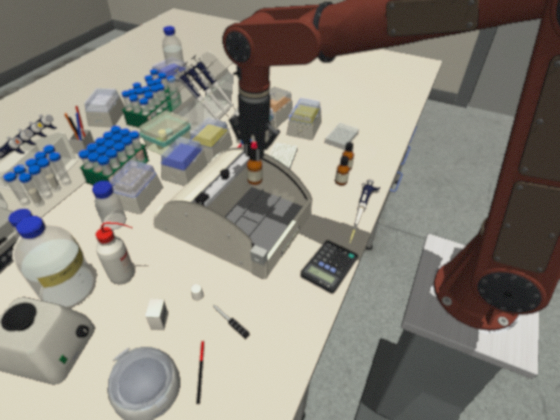

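servo_tool --steps '[[[0.001,0.001,-0.03,0],[0,0,-0.03,0],[0,0,-0.025,0],[0,0,-0.015,0],[0,0,0,0]]]'

```text
time: 12.9
eef_pos: [0.6295, 0.0133, 0.1512]
tool_rot: [[0.054, 0.997, 0.063], [0.998, -0.055, 0.005], [0.009, 0.063, -0.998]]
contact_force: [-1.2, 1.0, -0.6]
width: 0.292
```

servo_tool --steps '[[[0,0,0.01,0],[0,0,0.01,0],[0,0,0.01,0],[0,0,0.01,0],[0,0,0,0]]]'

```text
time: 13.4
eef_pos: [0.6348, 0.0123, 0.2044]
tool_rot: [[0.055, 0.995, 0.078], [0.998, -0.055, 0.004], [0.008, 0.078, -0.997]]
contact_force: [0.8, 0.1, -1.0]
width: 0.291
```

servo_tool --steps '[[[-0.008,0.004,0,0],[0,0,0,0],[0,0,0,0]]]'

```text
time: 13.7
eef_pos: [0.6264, 0.0169, 0.2059]
tool_rot: [[0.055, 0.995, 0.08], [0.998, -0.055, 0.004], [0.008, 0.08, -0.997]]
contact_force: [0.7, 0.7, -1.9]
width: 0.293
```

Run:
```python
from h import *
np.set_printoptions(suppress=True,precision=4)
for i in range(6):
    s=state();print(round(s['time'],2),s['eef_pos'],s['tool_rot'][:,2],s['joint_pos'],s['joint_vel'],s['tau'])
    viewer.camera('top')
```

```text
13.7 [0.6264 0.0169 0.2059] [ 0.08    0.0038 -0.9968] [-5.1777 11.0197 97.016   0.6809 67.4152 -2.2664] [ 0.284  -0.4556  1.0549  0.3507  0.4679  0.1024] [  0.0281 -39.0954 -30.693    0.0414  -0.3187   0.0006]
13.75 [0.6262 0.0169 0.2057] [ 0.0793  0.004  -0.9968] [-5.1777 11.0372 97.0242  0.6886 67.4311 -2.2659] [-0.1455  0.5617 -0.1906 -0.0071 -0.1133 -0.0339] [ -0.1109 -39.0569 -30.893    0.0193  -0.3777   0.0007]
13.8 [0.6263 0.0169 0.2055] [ 0.0791  0.0039 -0.9969] [-5.1813 11.0566 97.0156  0.6854 67.4284 -2.2687] [-0.0664  0.393  -0.1766 -0.0463 -0.1165  0.0891] [  0.0477 -39.2589 -30.7275   0.046   -0.3139   0.0007]
13.85 [0.6264 0.0168 0.2055] [ 0.0791  0.0039 -0.9969] [-5.1906 11.0734 97.0047  0.6848 67.4224 -2.2674] [-0.068   0.2004 -0.2922 -0.053  -0.017   0.0488] [  0.055  -39.1825 -30.6643   0.0458  -0.3131   0.0001]
13.9 [0.6265 0.0167 0.2055] [ 0.0792  0.0039 -0.9968] [-5.1939 11.0813 96.994   0.6832 67.4206 -2.2681] [-0.0919  0.1669 -0.2262 -0.0602 -0.0321 -0.0523] [  0.0453 -39.1123 -30.62     0.0436  -0.3144  -0.0001]
13.95 [0.6266 0.0167 0.2055] [ 0.0794  0.0038 -0.9968] [-5.1962 11.0864 96.9806  0.6832 67.4196 -2.2667] [ 0.0253  0.1009 -0.1932  0.0037  0.0021 -0.0601] [  0.0367 -39.0556 -30.5916   0.0424  -0.3153  -0.0002]
```

servo_tool --steps '[[[0,0,0.04,0],[0,0,0,0],[0,0,0,0],[0,0,0,0]]]'

```text
time: 14.4
eef_pos: [0.6263, 0.0164, 0.2447]
tool_rot: [[0.055, 0.995, 0.077], [0.998, -0.056, 0.004], [0.008, 0.077, -0.997]]
contact_force: [0.1, -0.9, -1.9]
width: 0.298
```

servo_tool --steps '[[[-0.03,0,0,0],[0,0,0,0],[0,0,0,0],[0,0,0,0]]]'

```text
time: 14.8
eef_pos: [0.5938, 0.0165, 0.2399]
tool_rot: [[0.056, 0.996, 0.07], [0.998, -0.056, 0.005], [0.009, 0.07, -0.998]]
contact_force: [-0.1, 0.2, -1.2]
width: 0.295
```

servo_tool --steps '[[[0.03,0,0,0],[0,0,0,0],[0,0,0,0],[0,0,0,0]]]'

```text
time: 15.2
eef_pos: [0.6248, 0.0164, 0.2378]
tool_rot: [[0.056, 0.996, 0.067], [0.998, -0.056, 0.005], [0.009, 0.067, -0.998]]
contact_force: [0.0, 0.1, -0.5]
width: 0.294
```

servo_tool --steps '[[[0,0,-0.03,0],[0,0,0,0],[0,0,0,0],[0,0,0,0]]]'

```text
time: 15.6
eef_pos: [0.6254, 0.0164, 0.2101]
tool_rot: [[0.056, 0.996, 0.071], [0.998, -0.056, 0.005], [0.009, 0.07, -0.997]]
contact_force: [-0.4, -0.8, -1.5]
width: 0.294
```

servo_tool --steps '[[[-0.04,0.002,0,0],[0,0,0,0],[0,0,0,0],[0.031,0,0,0],[0,0,0,0],[0,0,0,0]]]'

```text
time: 16.2
eef_pos: [0.616, 0.0185, 0.2126]
tool_rot: [[0.056, 0.996, 0.072], [0.998, -0.056, 0.005], [0.008, 0.071, -0.997]]
contact_force: [-0.4, 0.2, -1.7]
width: 0.295
```

servo_tool --steps '[[[0,0,-0.045,0],[0,0,0,0],[0,0,0,0]]]'

```text
time: 16.5
eef_pos: [0.6202, 0.0182, 0.1725]
tool_rot: [[0.055, 0.995, 0.082], [0.998, -0.056, 0.004], [0.008, 0.081, -0.997]]
contact_force: [0.5, 0.7, 0.9]
width: 0.296
```

servo_tool --steps '[[[-0.008,0,-0.03,0],[0,0,0,0],[0,0,0,0]]]'

```text
time: 16.8
eef_pos: [0.6171, 0.0178, 0.15]
tool_rot: [[0.055, 0.994, 0.093], [0.998, -0.056, 0.003], [0.008, 0.093, -0.996]]
contact_force: [0.0, 0.1, 0.3]
width: 0.296
```

servo_tool --steps '[[[-0.008,0.001,-0.035,0],[0,0,0,0]]]'

```text
time: 17.0
eef_pos: [0.6142, 0.0184, 0.1216]
tool_rot: [[0.055, 0.993, 0.104], [0.998, -0.056, 0.002], [0.007, 0.104, -0.995]]
contact_force: [-1.9, 0.2, -3.4]
width: 0.295
```

servo_tool --steps '[[[-0.001,0,-0.006,0],[0,0,0,0]]]'

```text
time: 17.2
eef_pos: [0.6179, 0.018, 0.1216]
tool_rot: [[0.055, 0.992, 0.114], [0.998, -0.056, 0.001], [0.007, 0.114, -0.993]]
contact_force: [0.2, -0.6, -1.7]
width: 0.296
```

Run:
```python
from h import *
s=state();print(s['eef_pos'],W2S(s['eef_pos']),s['contact_force'],s['tool_rot'].round(3)[:,2])
p,d,m=snap('wrist','w8');p,d,m=snap('scene','s8')
print(state()['contact_force'])
cv2.imwrite('pics/s8z.png',cv2.resize(p[120:300,140:360],None,fx=3,fy=3,interpolation=cv2.INTER_CUBIC)[:,:,::-1])
```

```text
[0.61794716 0.01798346 0.12162843] [-0.04932827 -0.03167818  0.12162843] [ 0.15200831 -0.55407076 -1.71642747] [ 0.114  0.001 -0.993]
[-0.04084292 -0.21528337 -1.18624068]
```

View pics/w8.png

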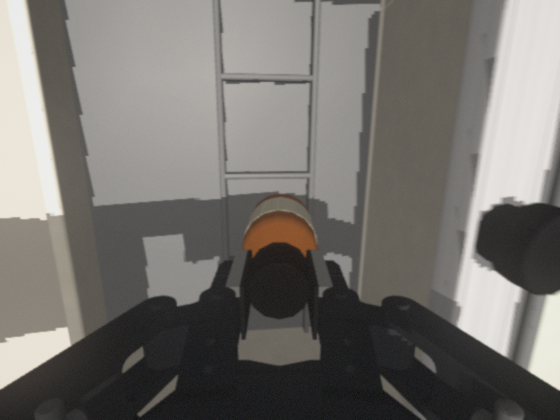

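View pics/s8z.png

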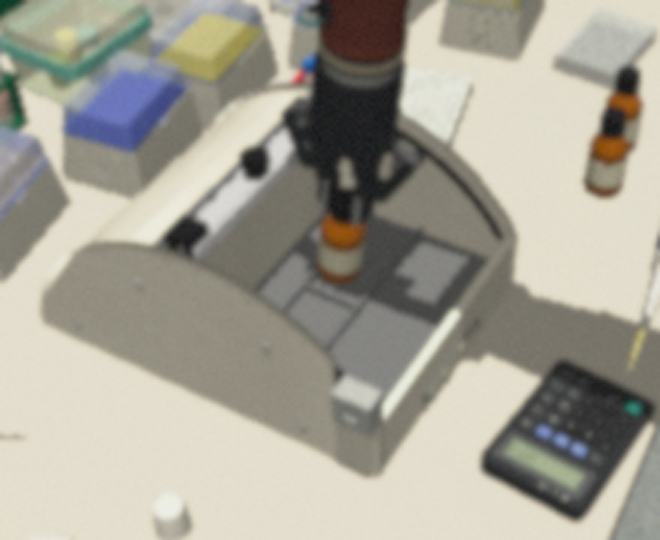

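servo_tool --steps '[[[-0.011,0,-0.012,0],[0,0,0,0],[0,0,0,0]]]'

```text
time: 17.6
eef_pos: [0.6197, 0.017, 0.1244]
tool_rot: [[0.055, 0.988, 0.143], [0.998, -0.055, -0.001], [0.007, 0.143, -0.99]]
contact_force: [-0.2, -0.1, -1.6]
width: 0.297
```

Run:
```python
from h import *
np.set_printoptions(suppress=True,precision=4)
for i in range(4):
    s=state();print(round(s['time'],2),s['eef_pos'],s['tool_rot'][:,2],s['joint_pos'],s['joint_vel'],s['tau'])
    viewer.camera('top')
```

```text
17.6 [0.6197 0.017  0.1244] [ 0.1435 -0.0013 -0.9897] [ -5.2433  13.3445 104.017    0.8298  54.4208  -2.5019] [ 0.1651 -0.7936  0.1695 -0.0718  0.7888 -0.0904] [  0.0465 -38.2361 -28.0775   0.046   -0.5758  -0.0008]
17.65 [0.6194 0.017  0.124 ] [ 0.1426 -0.0013 -0.9898] [ -5.2438  13.3673 104.0382   0.8289  54.4265  -2.4985] [-0.0965  0.9281  0.9707 -0.0195  0.0919 -0.1056] [  0.0228 -37.5277 -27.3883   0.0395  -0.4988  -0.0004]
17.7 [0.6185 0.0171 0.1229] [ 0.1405 -0.0011 -0.9901] [ -5.244   13.4169 104.1013   0.8292  54.4331  -2.4996] [ 0.034   0.8925  1.2657 -0.0209  0.1991  0.0395] [  0.015  -38.696  -28.4816   0.0427  -0.589   -0.0004]
17.75 [0.6178 0.0172 0.122 ] [ 0.1388 -0.0009 -0.9903] [ -5.2447  13.4556 104.1557   0.8293  54.439   -2.4985] [ 0.0458  0.5615  0.8907 -0.0705  0.0357  0.0385] [ -0.008  -38.9004 -28.7278   0.0418  -0.6127  -0.0004]
```

servo_tool --steps '[[[0,0,0.03,0]]]'

```text
time: 17.9
eef_pos: [0.6121, 0.0176, 0.145]
tool_rot: [[0.055, 0.991, 0.124], [0.998, -0.056, 0.0], [0.007, 0.124, -0.992]]
contact_force: [-0.2, 0.6, -1.6]
width: 0.3
```

Run:
```python
from h import *
np.set_printoptions(suppress=True,precision=4)
for i in range(8):
    s=state();print(round(s['time'],2),s['eef_pos'],s['tool_rot'][:,2],s['joint_pos'],s['joint_vel'],s['tau'])
    viewer.camera('top')
```

```text
17.9 [0.6121 0.0176 0.145 ] [ 0.1242  0.0004 -0.9923] [ -5.2507  11.6011 103.5315   0.7942  57.7674  -2.4448] [  0.1027 -23.1019 -12.3396  -0.3495  33.2152   0.5843] [ -0.1443 -37.3365 -30.1715   0.0425  -1.2593  -0.0097]
17.95 [0.6177 0.0173 0.1537] [ 0.1381 -0.0008 -0.9904] [ -5.238   11.2019 103.0418   0.7997  57.85    -2.4411] [ 0.11   -0.5151 -4.7477  0.3141 -8.7769 -0.0728] [ -0.1914 -24.5451 -18.2399   0.0093   0.1926   0.0016]
18.0 [0.6197 0.017  0.1542] [ 0.1435 -0.0013 -0.9896] [ -5.2432  11.2211 102.9799   0.7997  57.5758  -2.4454] [ 0.0205  1.1365  0.8756 -0.1393 -2.3627  0.0418] [  0.2333 -35.3122 -25.7711   0.0366   0.063    0.0034]
18.05 [0.6189 0.0171 0.1528] [ 0.1417 -0.0012 -0.9899] [ -5.2451  11.2832 103.0617   0.8008  57.5408  -2.4453] [-0.0845  1.1923  2.0016  0.0116  0.2791  0.0337] [  0.0795 -37.8163 -28.9846   0.0468  -0.4741   0.0007]
18.1 [0.6177 0.0172 0.1514] [ 0.1387 -0.0009 -0.9903] [ -5.2455  11.3383 103.1528   0.7998  57.5655  -2.4466] [-0.046   0.9264  1.5109 -0.0645  0.5092 -0.0547] [  0.0064 -38.4872 -29.8717   0.0446  -0.6205  -0.0002]
18.15 [0.6168 0.0173 0.1504] [ 0.1365 -0.0007 -0.9906] [ -5.2433  11.3787 103.2182   0.7989  57.5888  -2.4463] [-0.0234  0.6722  1.0501  0.0702  0.3768 -0.0181] [ -0.0117 -38.5114 -29.9112   0.043   -0.6263  -0.0004]
18.2 [0.6163 0.0173 0.1498] [ 0.1353 -0.0006 -0.9908] [ -5.2455  11.4027 103.2519   0.799   57.5992  -2.4462] [-0.0204  0.2912  0.3662 -0.0516  0.2673 -0.0785] [ -0.0108 -38.3303 -29.7038   0.0423  -0.6019  -0.0004]
18.25 [0.6161 0.0173 0.1495] [ 0.1349 -0.0006 -0.9909] [ -5.2472  11.4142 103.264    0.7981  57.6028  -2.4472] [0.0616 0.0659 0.001  0.053  0.1465 0.1505] [ -0.0064 -38.118  -29.4715   0.0418  -0.5791  -0.0004]
```

servo_tool --steps '[[[0,0,0.04,0]]]'

```text
time: 18.4
eef_pos: [0.6101, 0.0178, 0.1812]
tool_rot: [[0.055, 0.991, 0.118], [0.998, -0.056, 0.001], [0.007, 0.118, -0.993]]
contact_force: [-0.2, 0.0, -1.6]
width: 0.297
```

```bash
cat > settle.py <<'E'
from h import *
import sys
np.set_printoptions(suppress=True,precision=4)
n=int(sys.argv[1]) if len(sys.argv)>1 else 8
for i in range(n):
    if i%2==0:
        s=state();print(round(s['time'],2),s['eef_pos'],s['tool_rot'][:,2],s['joint_pos'][[1,2,4]],s['joint_vel'][[1,2,4]])
    viewer.camera('top')
s=state();print(round(s['time'],2),s['eef_pos'],s['tool_rot'][:,2],s['width'].round(3),'yaw',np.degrees(np.arctan2(s['tool_rot'][1,1],s['tool_rot'][0,1])).round(2),'store',W2S(s['eef_pos']).round(4),'F',s['contact_force'].round(1))
E
python3 settle.py 10
```

```text
18.4 [0.6101 0.0178 0.1812] [ 0.1182  0.0009 -0.993 ] [  9.1946 102.0665  61.9885] [-27.4802 -19.6689  43.755 ]
18.5 [0.6194 0.0171 0.194 ] [ 0.1434 -0.0013 -0.9897] [  8.6843 101.2991  61.8025] [ 1.0687  1.2647 -2.5427]
18.6 [0.6169 0.0172 0.1903] [ 0.1369 -0.0008 -0.9906] [  8.8237 101.5367  61.8038] [1.2581 2.2964 0.5897]
18.7 [0.6152 0.0174 0.188 ] [ 0.1323 -0.0004 -0.9912] [  8.9057 101.6808  61.8409] [0.4453 0.7337 0.0815]
18.8 [0.6149 0.0174 0.1876] [ 0.1316 -0.0003 -0.9913] [  8.9273 101.7     61.8414] [ 0.0062 -0.1235  0.0605]Traceback (most recent call last):
  File "settle.py", line 9, in <module>
    s=state();print(round(s['time'],2),s['eef_pos'],s['tool_rot'][:,2],s['width'].round(3),'yaw',np.degrees(np.arctan2(s['tool_rot'][1,1],s['tool_rot'][0,1])).round(2),'store',W2S(s['eef_pos']).round(4),'F',s['contact_force'].round(1))
                                                                       ^^^^^^^^^^^^^^^^
AttributeError: 'float' object has no attribute 'round'
```

servo_tool --steps '[[[0,0,-0.03,0]]]'

```text
time: 19.0
eef_pos: [0.6196, 0.0171, 0.1628]
tool_rot: [[0.055, 0.988, 0.143], [0.998, -0.055, -0.001], [0.007, 0.143, -0.99]]
contact_force: [1.6, 0.5, -0.2]
width: 0.294
```

```bash
python3 settle.py 10
```

```text
19.0 [0.6196 0.0171 0.1628] [ 0.1434 -0.0013 -0.9897] [ 10.6451 102.644   58.4987] [ 21.8148  16.4053 -33.4882]
19.1 [0.6112 0.0177 0.1529] [ 0.1222  0.0005 -0.9925] [ 11.0285 103.2628  58.7239] [-1.3349 -1.2778  2.0863]
19.2 [0.6139 0.0175 0.1565] [ 0.1287 -0.     -0.9917] [ 10.8841 103.0362  58.7158] [-1.2825 -2.0997 -0.7246]
19.3 [0.6159 0.0174 0.1589] [ 0.1337 -0.0004 -0.991 ] [ 10.7858 102.8869  58.6757] [-0.5444 -0.7276 -0.1315]
19.4 [0.6163 0.0173 0.1596] [ 0.1349 -0.0005 -0.9909] [ 10.7524 102.8533  58.6717] [-0.0263  0.0634  0.0924]Traceback (most recent call last):
  File "settle.py", line 9, in <module>
    s=state();print(round(s['time'],2),s['eef_pos'],s['tool_rot'][:,2],s['width'].round(3),'yaw',np.degrees(np.arctan2(s['tool_rot'][1,1],s['tool_rot'][0,1])).round(2),'store',W2S(s['eef_pos']).round(4),'F',s['contact_force'].round(1))
                                                                       ^^^^^^^^^^^^^^^^
AttributeError: 'float' object has no attribute 'round'
```

servo_tool --steps '[[[0,0,0.03,0],[0,0,0,0]]]'

```text
time: 19.7
eef_pos: [0.6166, 0.0173, 0.191]
tool_rot: [[0.055, 0.989, 0.136], [0.998, -0.055, -0.001], [0.007, 0.136, -0.991]]
contact_force: [1.1, 0.2, 0.3]
width: 0.294
```

```bash
python3 settle.py 8
```

```text
19.7 [0.6166 0.0173 0.191 ] [ 0.1357 -0.0006 -0.9908] [  8.7829 101.4973  61.9522] [3.0595 4.8721 0.0383]
19.8 [0.6126 0.0176 0.1857] [ 0.1257  0.0002 -0.9921] [  8.971  101.847   61.9955] [1.1998 1.8444 0.0671]
19.9 [0.6114 0.0177 0.1838] [ 0.1225  0.0005 -0.9925] [  9.0549 101.9551  61.9894] [ 0.4983  0.4373 -0.1171]
20.0 [0.6113 0.0177 0.1834] [ 0.1219  0.0006 -0.9925] [  9.0834 101.9643  61.9853] [ 0.1451 -0.2812  0.0287]Traceback (most recent call last):
  File "settle.py", line 9, in <module>
    s=state();print(round(s['time'],2),s['eef_pos'],s['tool_rot'][:,2],s['width'].round(3),'yaw',np.degrees(np.arctan2(s['tool_rot'][1,1],s['tool_rot'][0,1])).round(2),'store',W2S(s['eef_pos']).round(4),'F',s['contact_force'].round(1))
                                                                       ^^^^^^^^^^^^^^^^
AttributeError: 'float' object has no attribute 'round'
```

servo_tool --steps '[[[0,0,0.05,0],[0,0,-0.04,0]]]'

```text
time: 20.3
eef_pos: [0.6167, 0.0173, 0.1999]
tool_rot: [[0.055, 0.99, 0.133], [0.998, -0.056, -0.0], [0.007, 0.133, -0.991]]
contact_force: [4.1, -0.4, 1.4]
width: 0.293
```

```bash
sed -i "s/s\['width'\].round(3)/round(float(s['width']),3)/" settle.py; python3 settle.py 8
```

```text
20.3 [0.6167 0.0173 0.1999] [ 0.1333 -0.0004 -0.9911] [  8.3645 100.9492  63.0588] [ 30.7177  32.5003 -45.1802]
20.4 [0.6009 0.0185 0.1792] [ 0.0923  0.0032 -0.9957] [  9.1091 102.2986  63.3393] [-0.1845  0.0356  2.6759]
20.5 [0.6032 0.0184 0.1821] [ 0.0979  0.0027 -0.9952] [  9.0194 102.0892  63.3142] [-1.0853 -2.5606 -0.8864]
20.6 [0.6054 0.0182 0.1847] [ 0.1033  0.0022 -0.9947] [  8.9339 101.9101  63.2668] [-0.62   -0.9358 -0.2162]
20.7 [0.6059 0.0181 0.1855] [ 0.1047  0.0021 -0.9945] 0.298 yaw -3.22 store [-0.0613 -0.0322  0.1855] F [ 0.5 -0.2 -1. ]
```

servo_tool --steps '[[[0,0,0.05,0],[0,0,0,0]]]'

```text
time: 20.9
eef_pos: [0.6066, 0.018, 0.2363]
tool_rot: [[0.055, 0.993, 0.106], [0.998, -0.056, 0.002], [0.008, 0.106, -0.994]]
contact_force: [0.0, 0.1, 0.4]
width: 0.294
```

```bash
python3 settle.py 8
```

```text
20.9 [0.6066 0.018  0.2363] [ 0.106   0.002  -0.9944] [ 6.1737 99.2116 68.5672] [ 4.8564  7.9085 -0.2069]
21.0 [0.6015 0.0185 0.2287] [ 0.092   0.0032 -0.9958] [ 6.4241 99.7249 68.6127] [ 1.4064  2.6969 -0.1004]
21.1 [0.6    0.0186 0.2261] [ 0.0876  0.0036 -0.9961] [ 6.53   99.8869 68.597 ] [ 0.7547  0.9102 -0.1907]
21.2 [0.5996 0.0186 0.2253] [ 0.0863  0.0037 -0.9963] [ 6.5716 99.9299 68.5916] [ 0.2856  0.0484 -0.1162]
21.3 [0.5996 0.0186 0.2252] [ 0.0862  0.0037 -0.9963] 0.292 yaw -3.23 store [-0.0676 -0.0321  0.2252] F [-1.1  0.6 -0.1]
```

servo_tool --steps '[[[0,0,0.05,0],[0,0,-0.05,0]]]'

```text
time: 21.5
eef_pos: [0.6048, 0.0182, 0.2409]
tool_rot: [[0.056, 0.994, 0.095], [0.998, -0.056, 0.003], [0.008, 0.095, -0.995]]
contact_force: [2.8, 0.5, 1.4]
width: 0.297
```

```bash
python3 settle.py 7|tail -1
```

```text
21.85 [0.5952 0.019  0.2268] [ 0.0675  0.0054 -0.9977] 0.29 yaw -3.24 store [-0.0721 -0.032   0.2268] F [ 0.7 -0.3 -0.6]
```

servo_tool --steps '[[[0,0,0.05,0],[0,0,-0.05,0]]]'

```text
time: 22.05
eef_pos: [0.6025, 0.0184, 0.2436]
tool_rot: [[0.056, 0.995, 0.084], [0.998, -0.056, 0.004], [0.009, 0.084, -0.996]]
contact_force: [2.0, 0.2, 1.4]
width: 0.296
```

```bash
python3 settle.py 7|tail -1
```

```text
22.4 [0.5918 0.0192 0.2277] [ 0.0536  0.0067 -0.9985] 0.295 yaw -3.25 store [-0.0755 -0.0319  0.2277] F [ 0.4 -0.2 -1. ]
```

servo_tool --steps '[[[0,0,0.05,0],[0,0,-0.05,0]]]'

```text
time: 22.6
eef_pos: [0.5992, 0.0187, 0.2439]
tool_rot: [[0.056, 0.996, 0.071], [0.998, -0.056, 0.005], [0.009, 0.071, -0.997]]
contact_force: [3.1, 0.7, 1.0]
width: 0.292
```

```bash
python3 settle.py 7|tail -1
```

```text
22.95 [0.5885 0.0195 0.228 ] [ 0.0401  0.0078 -0.9992] 0.291 yaw -3.25 store [-0.0788 -0.0319  0.228 ] F [-0.  -0.1 -0.4]
```

servo_tool --steps '[[[0,0,0.05,0],[0,0,-0.05,0]]]'

```text
time: 23.15
eef_pos: [0.5959, 0.0189, 0.2439]
tool_rot: [[0.056, 0.997, 0.058], [0.998, -0.057, 0.006], [0.01, 0.057, -0.998]]
contact_force: [3.8, 0.4, 1.4]
width: 0.298
```

```bash
python3 settle.py 7|tail -1
```

```text
23.5 [0.5853 0.0197 0.2281] [ 0.0267  0.009  -0.9996] 0.298 yaw -3.26 store [-0.0821 -0.0318  0.2281] F [0.6 0.2 0.3]
```

servo_tool --steps '[[[0.034,-0.001,0,0]]]'

```text
time: 23.6
eef_pos: [0.6163, 0.0192, 0.228]
tool_rot: [[0.056, 0.998, 0.023], [0.998, -0.056, 0.009], [0.011, 0.022, -1.0]]
contact_force: [1.0, 0.2, -1.2]
width: 0.298
```

```bash
python3 settle.py 6|tail -1
```

```text
23.9 [0.6193 0.0187 0.229 ] [ 0.0274  0.009  -0.9996] 0.295 yaw -3.25 store [-0.048  -0.0308  0.229 ] F [-0.7 -0.2 -1.4]
```

servo_tool --steps '[[[0,0,-0.05,0]]]'

```text
time: 24.0
eef_pos: [0.6263, 0.0182, 0.1886]
tool_rot: [[0.056, 0.997, 0.047], [0.998, -0.057, 0.007], [0.01, 0.047, -0.999]]
contact_force: [2.1, -0.5, -0.4]
width: 0.291
```

```bash
python3 settle.py 7|tail -1
```

```text
24.35 [0.6209 0.0186 0.1817] [ 0.0318  0.0086 -0.9995] 0.295 yaw -3.25 store [-0.0465 -0.0309  0.1817] F [ 0.9 -0.8 -0.6]
```

servo_tool --steps '[[[0,0,-0.04,0]]]'

```text
time: 24.45
eef_pos: [0.6284, 0.0181, 0.1512]
tool_rot: [[0.056, 0.997, 0.051], [0.998, -0.057, 0.007], [0.01, 0.05, -0.999]]
contact_force: [1.6, -0.9, -0.6]
width: 0.291
```

```bash
python3 settle.py 7|tail -1
```

```text
24.8 [0.6224 0.0185 0.1441] [ 0.0356  0.0083 -0.9993] 0.294 yaw -3.25 store [-0.0449 -0.0309  0.1441] F [-0.1 -0.2 -0.5]
```

servo_tool --steps '[[[-0.005,0,-0.026,0]]]'

```text
time: 24.9
eef_pos: [0.6231, 0.0181, 0.1245]
tool_rot: [[0.056, 0.997, 0.049], [0.998, -0.057, 0.007], [0.01, 0.048, -0.999]]
contact_force: [0.4, 0.0, -1.1]
width: 0.295
```

```bash
python3 settle.py 7|tail -1
```

```text
25.25 [0.6183 0.0185 0.1193] [ 0.0374  0.0081 -0.9993] 0.295 yaw -3.25 store [-0.049  -0.0312  0.1193] F [-0.5  0.5 -1.6]
```

servo_tool --steps '[[[0,0,-0.004,0]]]'

```text
time: 25.35
eef_pos: [0.6194, 0.0184, 0.1166]
tool_rot: [[0.056, 0.998, 0.04], [0.998, -0.057, 0.008], [0.01, 0.039, -0.999]]
contact_force: [-1.3, -0.3, -0.0]
width: 0.291
```

```bash
python3 settle.py 6|tail -1
```

```text
25.65 [0.6193 0.0184 0.1162] [ 0.0397  0.008  -0.9992] 0.3 yaw -3.25 store [-0.048  -0.0312  0.1162] F [1.3 0.4 1.6]
```

servo_tool --steps '[[[0,0,0,0],[0,0,0,0],[0,0,0,0]]]' --claw 0.055

```text
time: 25.95
eef_pos: [0.6183, 0.0185, 0.1155]
tool_rot: [[0.056, 0.998, 0.037], [0.998, -0.057, 0.008], [0.01, 0.037, -0.999]]
contact_force: [0.2, 0.3, -0.3]
width: 0.642
```

servo_tool --steps '[[[0,0,0.05,0],[0,0,0,0]]]'

```text
time: 26.15
eef_pos: [0.617, 0.0185, 0.1647]
tool_rot: [[0.056, 0.998, 0.033], [0.998, -0.057, 0.009], [0.01, 0.032, -0.999]]
contact_force: [2.0, -0.4, 1.0]
width: 0.645
```

```bash
python3 settle.py 6|tail -1
python3 - <<'E'
from h import *
p,d,m=snap('wrist','w9')
E
```

```text
26.45 [0.6103 0.0191 0.1554] [ 0.0159  0.01   -0.9998] 0.643 yaw -3.25 store [-0.057  -0.031   0.1554] F [-0.6 -0.1 -0.4]
```

View pics/w9.png

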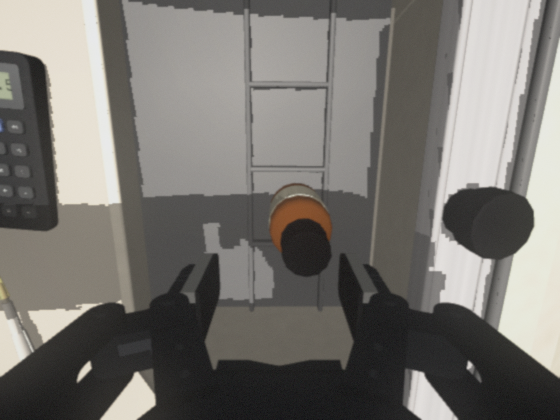

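servo_tool --steps '[[[0,0,0.05,0],[0,-0.01,0.03,0],[-0.015,-0.03,0.0,0],[-0.02,-0.035,0,0],[-0.022,-0.035,0,0],[-0.022,-0.035,0,0],[-0.022,-0.035,0,0],[-0.022,-0.035,0,0],[-0.022,-0.035,0,0]]]'

```text
time: 27.4
eef_pos: [0.4593, -0.2338, 0.2326]
tool_rot: [[0.046, 0.999, 0.01], [0.999, -0.046, 0.011], [0.012, 0.009, -1.0]]
contact_force: [0.2, -0.2, 0.8]
width: 0.642
```

```bash
python3 settle.py 4|tail -1
```

```text
27.6 [ 0.46   -0.2332  0.2326] [ 0.0099  0.0122 -0.9999] 0.641 yaw -2.81 store [-0.1927 -0.2914  0.2326] F [ 0.8  0.9 -0.2]
```

servo_tool --steps '[[[-0.0085,-0.026,-0.03,0]]]'

```text
time: 27.7
eef_pos: [0.4557, -0.259, 0.2068]
tool_rot: [[0.045, 0.999, 0.019], [0.999, -0.045, 0.008], [0.009, 0.019, -1.0]]
contact_force: [0.3, -0.0, -0.5]
width: 0.646
```

```bash
python3 settle.py 6|tail -1;  python3 - <<'E'
from h import *
p,d,m=snap('wrist','w10')
P=cloud(d,m)
for c in [(.4515,-.259),(.461,-.335)]:
    k=(np.hypot(P[:,:,0]-c[0],P[:,:,1]-c[1])<.03)&(P[:,:,2]>.09)&(P[:,:,2]<.115)
    q=P[k]
    if len(q): print(len(q),q.mean(0).round(4),(q.max(0)/2+q.min(0)/2).round(4))
E
```

```text
28.0 [ 0.4526 -0.2582  0.2032] [ 0.0109  0.0123 -0.9999] 0.646 yaw -2.72 store [-0.1987 -0.3168  0.2032] F [0.1 0.1 0.1]
926 [ 0.4503 -0.2602  0.099 ] [ 0.45   -0.2611  0.0959]
822 [ 0.4589 -0.3366  0.0985] [ 0.4588 -0.3385  0.0956]
```

View pics/w10.png

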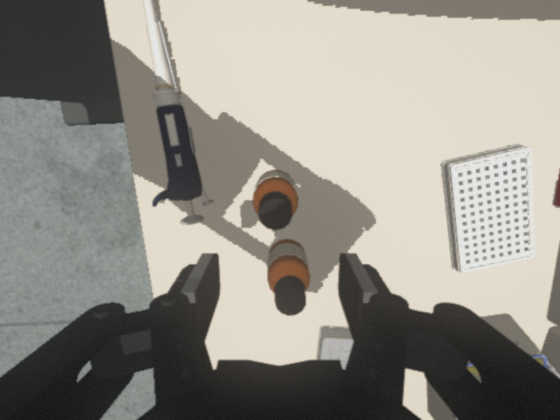

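servo_tool --steps '[[[-0.003,-0.001,-0.05,0]]]'

```text
time: 28.15
eef_pos: [0.4569, -0.2633, 0.1621]
tool_rot: [[0.045, 0.999, 0.028], [0.999, -0.045, -0.0], [0.001, 0.028, -1.0]]
contact_force: [1.3, -0.9, -0.1]
width: 0.644
```

```bash
python3 settle.py 6|tail -1
```

```text
28.45 [ 0.4513 -0.26    0.1558] [ 0.0144  0.0095 -0.9999] 0.642 yaw -2.68 store [-0.1999 -0.3187  0.1558] F [-0.9  0.7  0.5]
```

servo_tool --steps '[[[-0.003,-0.001,-0.05,0]]]'

```text
time: 28.55
eef_pos: [0.4563, -0.2668, 0.1153]
tool_rot: [[0.046, 0.998, 0.032], [0.999, -0.046, -0.004], [-0.003, 0.032, -0.999]]
contact_force: [1.9, -1.2, 0.5]
width: 0.641
```

```bash
python3 settle.py 6|tail -1
```

```text
28.85 [ 0.45   -0.2623  0.1084] [ 0.018   0.0068 -0.9998] 0.645 yaw -2.67 store [-0.201  -0.321   0.1084] F [ 0.5 -0.4 -0.4]
```

servo_tool --steps '[[[0,0.002,-0.031,0]]]'

```text
time: 28.95
eef_pos: [0.4555, -0.2646, 0.0841]
tool_rot: [[0.047, 0.998, 0.03], [0.999, -0.047, -0.003], [-0.001, 0.03, -1.0]]
contact_force: [0.3, -1.4, -0.6]
width: 0.646
```

```bash
python3 settle.py 6|tail -1
```

```text
29.25 [ 0.4511 -0.2611  0.0793] [ 0.0202  0.0051 -0.9998] 0.643 yaw -2.67 store [-0.2    -0.3198  0.0793] F [ 0.4 -0.5  0.6]
```

servo_tool --steps '[[[0,0,0,0],[0,0,0,0],[0,0,0,0],[0,0,0,0],[0,0,0,0]]]' --claw 0.0

```text
time: 29.75
eef_pos: [0.4529, -0.2626, 0.0827]
tool_rot: [[0.047, 0.999, 0.024], [0.999, -0.047, 0.002], [0.003, 0.024, -1.0]]
contact_force: [0.1, -0.6, -1.2]
width: 0.293
```

servo_tool --steps '[[[0,0,0.05,0],[0,0,0.05,0],[0.005,0.01,0.05,0],[0.012,0.025,0.05,0],[0.017,0.034,0.01,0],[0.017,0.034,0,0],[0.017,0.034,0,0],[0.017,0.034,0,0]]]'

```text
time: 30.55
eef_pos: [0.5335, -0.0901, 0.2919]
tool_rot: [[0.057, 0.998, 0.022], [0.998, -0.057, 0.006], [0.007, 0.022, -1.0]]
contact_force: [0.7, 0.2, -0.1]
width: 0.293
```

servo_tool --steps '[[[0.017,0.034,0,0],[0.017,0.034,0,0],[0.017,0.034,0,0],[0.01,0.02,0,0]]]'

```text
time: 30.95
eef_pos: [0.5959, 0.0393, 0.291]
tool_rot: [[0.055, 0.998, 0.021], [0.998, -0.055, 0.007], [0.008, 0.021, -1.0]]
contact_force: [-0.7, -0.2, -1.0]
width: 0.296
```

```bash
python3 settle.py 6|tail -1
```

```text
31.25 [0.595  0.0356 0.2911] [ 0.021   0.005  -0.9998] 0.295 yaw -3.32 store [-0.0733 -0.0154  0.2911] F [ 0.  -0.4 -0.9]
```

servo_tool --steps '[[[0.026,0.045,0,0]]]'

```text
time: 31.35
eef_pos: [0.6187, 0.0745, 0.2907]
tool_rot: [[0.065, 0.998, 0.018], [0.998, -0.066, 0.001], [0.002, 0.018, -1.0]]
contact_force: [1.2, 0.1, -1.4]
width: 0.293
```

```bash
python3 settle.py 6|tail -1
```

```text
31.65 [0.6201 0.0785 0.2911] [ 0.0207  0.0043 -0.9998] 0.294 yaw -3.39 store [-0.0506  0.0289  0.2911] F [-0.5 -0.2 -0.9]
```

servo_tool --steps '[[[0,0,-0.05,0]]]'

```text
time: 31.75
eef_pos: [0.6262, 0.0774, 0.2508]
tool_rot: [[0.06, 0.997, 0.04], [0.998, -0.061, 0.004], [0.007, 0.04, -0.999]]
contact_force: [0.4, -1.0, -0.7]
width: 0.297
```

```bash
python3 settle.py 6|tail -1
```

```text
32.05 [0.6213 0.078  0.2436] [ 0.0242  0.0043 -0.9997] 0.295 yaw -3.44 store [-0.0494  0.0284  0.2436] F [ 0.1 -0.4 -0.6]
```

servo_tool --steps '[[[0,0,-0.05,0]]]'

```text
time: 32.15
eef_pos: [0.6301, 0.0779, 0.2058]
tool_rot: [[0.06, 0.997, 0.048], [0.998, -0.06, 0.005], [0.008, 0.048, -0.999]]
contact_force: [1.7, 0.0, 0.9]
width: 0.295
```

```bash
python3 settle.py 6|tail -1; python3 -c "
from h import *
snap('wrist','w11')"
```

```text
32.45 [0.6233 0.078  0.1968] [ 0.0291  0.0044 -0.9996] 0.289 yaw -3.44 store [-0.0474  0.0285  0.1968] F [0.6 0.4 0. ]
```

View pics/w11.png

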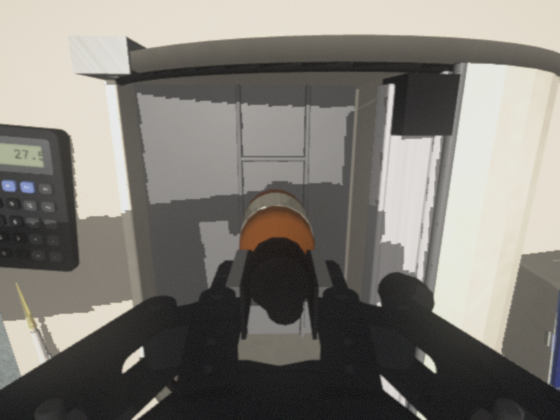

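servo_tool --steps '[[[-0.002,0.002,-0.05,0]]]'

```text
time: 32.6
eef_pos: [0.6308, 0.0801, 0.1585]
tool_rot: [[0.06, 0.997, 0.053], [0.998, -0.06, 0.005], [0.008, 0.053, -0.999]]
contact_force: [1.6, 0.2, -0.8]
width: 0.296
```

```bash
python3 settle.py 6|tail -1
```

```text
32.9 [0.6233 0.0801 0.1498] [ 0.0339  0.0044 -0.9994] 0.296 yaw -3.43 store [-0.0476  0.0306  0.1498] F [ 0.3 -0.1 -0.9]
```

servo_tool --steps '[[[-0.002,0,-0.029,0]]]'

```text
time: 33.0
eef_pos: [0.6278, 0.0802, 0.1286]
tool_rot: [[0.06, 0.997, 0.049], [0.998, -0.06, 0.005], [0.008, 0.049, -0.999]]
contact_force: [0.8, -0.0, -0.3]
width: 0.293
```

```bash
python3 settle.py 6|tail -1
```

```text
33.3 [0.6226 0.0801 0.1228] [ 0.0369  0.0045 -0.9993] 0.295 yaw -3.44 store [-0.0482  0.0306  0.1228] F [ 0.7 -0.1 -0.6]
```

Nearly there; last few mm with the force watched.

servo_tool --steps '[[[0,0,-0.006,0]]]'

```text
time: 33.4
eef_pos: [0.6245, 0.0801, 0.1192]
tool_rot: [[0.06, 0.997, 0.041], [0.998, -0.06, 0.004], [0.007, 0.041, -0.999]]
contact_force: [-0.3, 0.2, -0.6]
width: 0.294
```

```bash
python3 settle.py 6|tail -1;python3 -c "
from h import *
F=[]
for i in range(5):
    F.append(state()['contact_force']);viewer.camera('top')
print(np.mean(F,0))"
```

```text
33.7 [0.6239 0.0801 0.118 ] [ 0.0399  0.0045 -0.9992] 0.292 yaw -3.43 store [-0.0469  0.0306  0.118 ] F [ 1.2 -1.1  1.9]
[ 1.52471943 -0.44483705  2.47265832]
```

servo_tool --steps '[[[0,0,0,0],[0,0,0,0],[0,0,0,0]]]' --claw 0.055

```text
time: 34.25
eef_pos: [0.6203, 0.08, 0.1154]
tool_rot: [[0.06, 0.998, 0.031], [0.998, -0.06, 0.004], [0.006, 0.031, -1.0]]
contact_force: [0.3, -1.3, -0.8]
width: 0.644
```

servo_tool --steps '[[[0,0,0.05,0],[0,0,0,0]]]'

```text
time: 34.45
eef_pos: [0.6177, 0.08, 0.1632]
tool_rot: [[0.06, 0.998, 0.024], [0.998, -0.06, 0.004], [0.006, 0.023, -1.0]]
contact_force: [1.3, -0.4, 0.8]
width: 0.644
```

```bash
python3 settle.py 6|tail -1; python3 -c "
from h import *
snap('wrist','w12')"
```

```text
34.75 [0.6115 0.0798 0.1543] [ 0.0078  0.0039 -1.    ] 0.647 yaw -3.43 store [-0.0593  0.0297  0.1543] F [-0.3 -0.7 -0.1]
```

View pics/w12.png

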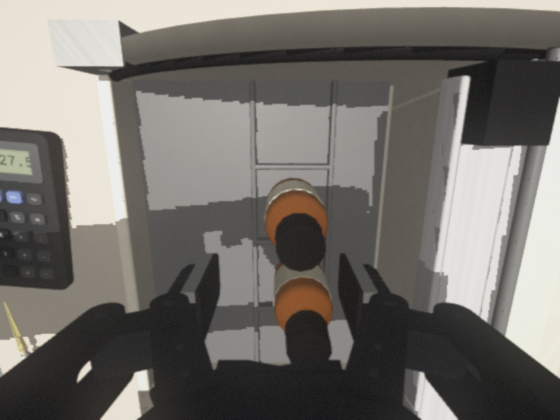

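servo_tool --steps '[[[0,0,0.05,0],[0,-0.01,0.03,0],[-0.013,-0.035,0,0],[-0.013,-0.035,0,0],[-0.013,-0.035,0,0],[-0.013,-0.035,0,0],[-0.013,-0.035,0,0],[-0.013,-0.035,0,0],[-0.013,-0.035,0,0],[-0.013,-0.035,0,0]]]'

```text
time: 35.8
eef_pos: [0.5013, -0.215, 0.2313]
tool_rot: [[0.05, 0.999, 0.001], [0.999, -0.05, 0.005], [0.005, 0.001, -1.0]]
contact_force: [-0.2, -0.2, -0.0]
width: 0.643
```

servo_tool --steps '[[[-0.013,-0.035,0,0],[-0.012,-0.035,0,0],[-0.01,-0.03,-0.01,0]]]'

```text
time: 36.1
eef_pos: [0.4642, -0.3199, 0.2215]
tool_rot: [[0.051, 0.999, 0.002], [0.999, -0.051, 0.004], [0.004, 0.002, -1.0]]
contact_force: [0.8, -0.1, -0.0]
width: 0.64
```

```bash
python3 settle.py 6|tail -1;  python3 - <<'E'
from h import *
p,d,m=snap('wrist','w13')
P=cloud(d,m)
for c in [(.459,-.337)]:
    k=(np.hypot(P[:,:,0]-c[0],P[:,:,1]-c[1])<.03)&(P[:,:,2]>.09)&(P[:,:,2]<.115)
    q=P[k]
    if len(q): print(len(q),q.mean(0).round(4),(q.max(0)/2+q.min(0)/2).round(4))
E
```

```text
36.4 [ 0.4646 -0.3165  0.2202] [-0.0003  0.007  -1.    ] 0.643 yaw -2.83 store [-0.1833 -0.3744  0.2202] F [-0.9  0.  -0.4]
801 [ 0.4593 -0.3374  0.0989] [ 0.459  -0.3384  0.0957]
```

servo_tool --steps '[[[-0.007,-0.021,-0.04,0]]]'

```text
time: 36.55
eef_pos: [0.4633, -0.3384, 0.1872]
tool_rot: [[0.044, 0.999, 0.012], [0.999, -0.044, -0.002], [-0.002, 0.012, -1.0]]
contact_force: [0.7, -0.5, 0.0]
width: 0.644
```

```bash
python3 settle.py 6|tail -1
```

```text
36.85 [ 0.459  -0.3369  0.1818] [ 0.0016  0.0056 -1.    ] 0.642 yaw -2.74 store [-0.1878 -0.3951  0.1818] F [-0.3 -0.7 -0.2]
```

servo_tool --steps '[[[-0.001,0,-0.05,0]]]'

```text
time: 36.95
eef_pos: [0.4649, -0.3421, 0.1415]
tool_rot: [[0.047, 0.999, 0.018], [0.999, -0.046, -0.009], [-0.008, 0.018, -1.0]]
contact_force: [1.4, -1.4, 0.9]
width: 0.646
```

```bash
python3 settle.py 6|tail -1
```

```text
37.25 [ 0.4595 -0.3378  0.1344] [ 0.0047  0.0028 -1.    ] 0.645 yaw -2.71 store [-0.1873 -0.3959  0.1344] F [ 0.2 -0.6  1. ]
```

servo_tool --steps '[[[-0.001,0,-0.05,0]]]'

```text
time: 37.35
eef_pos: [0.466, -0.3445, 0.0945]
tool_rot: [[0.047, 0.999, 0.021], [0.999, -0.047, -0.013], [-0.012, 0.022, -1.0]]
contact_force: [1.8, -1.1, 1.0]
width: 0.648
```

```bash
python3 settle.py 6|tail -1
```

```text
37.65 [ 0.46   -0.3393  0.0871] [ 0.008  -0.0003 -1.    ] 0.643 yaw -2.7 store [-0.1866 -0.3973  0.0871] F [-0.7 -1.  -0. ]
```

servo_tool --steps '[[[0,0,-0.009,0]]]'

```text
time: 37.75
eef_pos: [0.4623, -0.3414, 0.0816]
tool_rot: [[0.047, 0.999, 0.013], [0.999, -0.047, -0.005], [-0.005, 0.013, -1.0]]
contact_force: [-0.1, -0.3, 1.2]
width: 0.642
```

```bash
python3 settle.py 6|tail -1; python3 -c "
from h import *
snap('wrist','w14')"
```

```text
38.05 [ 0.4602 -0.3394  0.0785] [ 0.0083 -0.0006 -1.    ] 0.643 yaw -2.71 store [-0.1865 -0.3975  0.0785] F [ 0.4 -0.1  0. ]
```

View pics/w14.png

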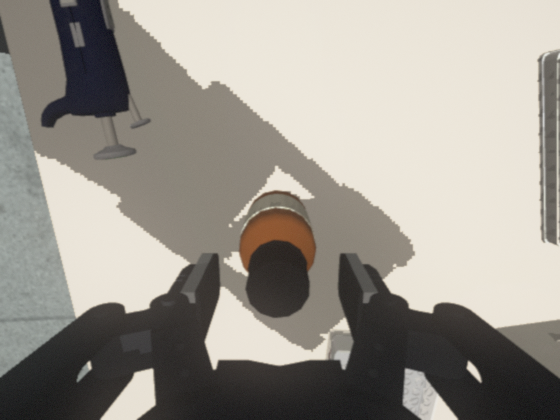

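Cap is centred at (278, 280) between the fingers. Close and lift.

servo_tool --steps '[[[0,0,0,0],[0,0,0,0],[0,0,0,0],[0,0,0,0],[0,0,0,0]]]' --claw 0.0

```text
time: 38.6
eef_pos: [0.4603, -0.3396, 0.0788]
tool_rot: [[0.047, 0.999, 0.009], [0.999, -0.047, -0.001], [-0.001, 0.009, -1.0]]
contact_force: [-0.3, 0.5, 0.2]
width: 0.297
```

servo_tool --steps '[[[0,0,0.05,0],[0,0,0.05,0],[0.002,0.01,0.05,0],[0.007,0.025,0.05,0],[0.015,0.035,0.01,0],[0.018,0.035,0,0],[0.018,0.035,0,0],[0.018,0.035,0,0]]]'

```text
time: 39.4
eef_pos: [0.5337, -0.1622, 0.287]
tool_rot: [[0.058, 0.998, 0.005], [0.998, -0.058, 0.005], [0.005, 0.005, -1.0]]
contact_force: [0.4, -0.9, -0.8]
width: 0.296
```

```bash
python3 settle.py 4|tail -1
```

```text
39.6 [ 0.5331 -0.1626  0.286 ] [ 0.003   0.0051 -1.    ] 0.296 yaw -3.15 store [-0.1237 -0.2168  0.286 ] F [-0.1 -0.  -1.5]
```

servo_tool --steps '[[[0.026,0.036,0.005,0],[0.026,0.036,0,0],[0.02,0.03,0,0]]]'

```text
time: 39.9
eef_pos: [0.6034, -0.066, 0.2895]
tool_rot: [[0.068, 0.998, -0.001], [0.998, -0.068, 0.001], [0.001, -0.001, -1.0]]
contact_force: [-0.3, 0.0, -0.8]
width: 0.296
```

```bash
python3 settle.py 6|tail -1
```

```text
40.2 [ 0.6023 -0.0672  0.2895] [-0.0017  0.0011 -1.    ] 0.296 yaw -3.84 store [-0.0601 -0.1177  0.2895] F [ 0.2 -0.5  0.1]
```

servo_tool --steps '[[[0.014,0.0235,0,0.4]]]'

```text
time: 40.3
eef_pos: [0.6149, -0.0475, 0.2895]
tool_rot: [[0.065, 0.998, -0.003], [0.998, -0.065, -0.001], [-0.001, -0.003, -1.0]]
contact_force: [0.1, -0.1, -0.8]
width: 0.291
```

```bash
python3 settle.py 6|tail -1
```

```text
40.6 [ 0.6156 -0.0451  0.2895] [-0.0022  0.0004 -1.    ] 0.3 yaw -3.53 store [-0.048  -0.0948  0.2895] F [ 0.6  0.  -1. ]
```

servo_tool --steps '[[[0,0,-0.05,0]]]'

```text
time: 40.7
eef_pos: [0.6216, -0.0473, 0.2489]
tool_rot: [[0.063, 0.998, 0.017], [0.998, -0.063, -0.004], [-0.003, 0.017, -1.0]]
contact_force: [1.6, -0.9, -0.5]
width: 0.297
```

```bash
python3 settle.py 6|tail -1; python3 -c "
from h import *
snap('wrist','w15')"
```

```text
41.0 [ 0.6168 -0.0457  0.2418] [ 0.001  -0.0003 -1.    ] 0.293 yaw -3.55 store [-0.0469 -0.0953  0.2418] F [ 0.1 -0.1 -0.2]
```

View pics/w15.png

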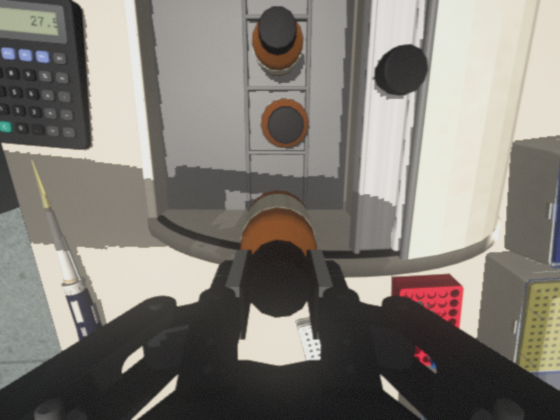

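servo_tool --steps '[[[-0.001,0.003,-0.05,0.2]]]'

```text
time: 41.15
eef_pos: [0.6248, -0.0444, 0.2041]
tool_rot: [[0.059, 0.998, 0.025], [0.998, -0.058, -0.005], [-0.003, 0.026, -1.0]]
contact_force: [2.0, -0.1, 0.3]
width: 0.299
```

```bash
python3 settle.py 6|tail -1
```

```text
41.45 [ 0.6181 -0.043   0.1955] [ 0.0069 -0.0014 -1.    ] 0.296 yaw -3.34 store [-0.0457 -0.0925  0.1955] F [ 0.3 -0.9 -1. ]
```

servo_tool --steps '[[[-0.001,0.001,-0.05,0]]]'

```text
time: 41.55
eef_pos: [0.6266, -0.0438, 0.1571]
tool_rot: [[0.058, 0.998, 0.03], [0.998, -0.058, -0.006], [-0.004, 0.031, -1.0]]
contact_force: [1.8, -0.4, -0.8]
width: 0.295
```

```bash
python3 settle.py 6|tail -1
```

```text
41.85 [ 0.6191 -0.0424  0.1485] [ 0.0115 -0.0023 -0.9999] 0.3 yaw -3.34 store [-0.0447 -0.0919  0.1485] F [ 0.1 -0.3 -1.3]
```

servo_tool --steps '[[[-0.001,0.001,-0.025,0]]]'

```text
time: 41.95
eef_pos: [0.6238, -0.0425, 0.1305]
tool_rot: [[0.058, 0.998, 0.025], [0.998, -0.058, -0.005], [-0.003, 0.025, -1.0]]
contact_force: [0.5, -0.4, -0.7]
width: 0.297
```

```bash
python3 settle.py 6|tail -1
```

```text
42.25 [ 0.6193 -0.0416  0.1254] [ 0.0142 -0.0028 -0.9999] 0.291 yaw -3.34 store [-0.0446 -0.0911  0.1254] F [-0.  -0.9 -1.1]
```

servo_tool --steps '[[[-0.002,-0.002,-0.011,0]]]'

```text
time: 42.35
eef_pos: [0.6199, -0.0439, 0.1173]
tool_rot: [[0.058, 0.998, 0.02], [0.998, -0.058, -0.004], [-0.003, 0.021, -1.0]]
contact_force: [1.0, -0.1, -1.3]
width: 0.297
```

```bash
python3 settle.py 6|tail -1;python3 -c "
from h import *
F=[]
for i in range(4):
    F.append(state()['contact_force']);viewer.camera('top')
print(np.mean(F,0))"
```

```text
42.65 [ 0.6178 -0.0438  0.1148] [ 0.0154 -0.0032 -0.9999] 0.291 yaw -3.34 store [-0.0459 -0.0934  0.1148] F [0.9 0.2 1. ]
[ 0.94780039 -0.58905847  1.48567686]
```

servo_tool --steps '[[[0,0,0,0],[0,0,0,0],[0,0,0,0]]]' --claw 0.055

```text
time: 43.15
eef_pos: [0.6112, -0.0429, 0.1123]
tool_rot: [[0.057, 0.998, -0.001], [0.998, -0.057, -0.001], [-0.001, -0.001, -1.0]]
contact_force: [0.0, 0.9, 0.2]
width: 0.64
```

servo_tool --steps '[[[0,0,0.05,0],[0,0,0.05,0],[0,0.02,0.05,0],[0,0.04,0,0],[0,0.03,0,0]]]'

```text
time: 43.65
eef_pos: [0.606, 0.046, 0.2599]
tool_rot: [[0.065, 0.998, -0.012], [0.998, -0.065, 0.002], [0.001, -0.012, -1.0]]
contact_force: [-0.6, 0.2, -0.5]
width: 0.645
```

```bash
python3 settle.py 6|tail -1; python3 -c "
from h import *
snap('wrist','w16');snap('top','t16');p,d,m=snap('scene','s16')
cv2.imwrite('pics/s16z.png',cv2.resize(p[120:300,140:400],None,fx=3,fy=3,interpolation=cv2.INTER_CUBIC)[:,:,::-1])"
```

```text
43.95 [0.6054 0.044  0.2576] [-0.0156  0.0009 -0.9999] 0.647 yaw -3.68 store [-0.0633 -0.0065  0.2576] F [ 0.3 -0.2  0.3]
```

View pics/w16.png

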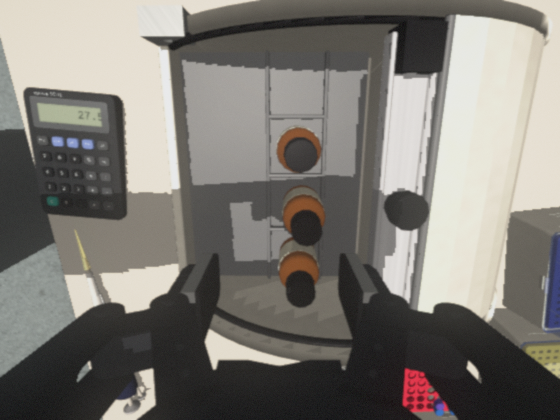

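View pics/s16z.png

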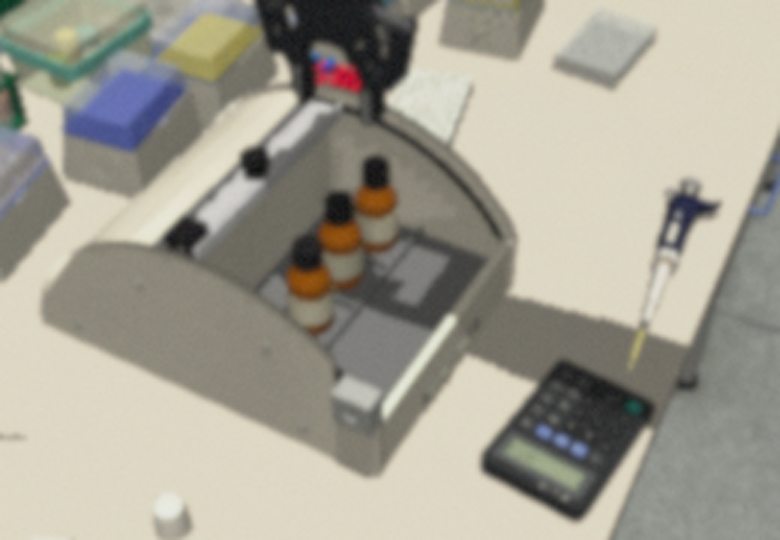

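servo_tool --steps '[[[0.01,0,0,-8.5],[0.01,0,0,-8.5],[0.01,0,0,-8.5],[0.01,0,0,-8.5],[0.01,0,0,-8.5],[0.01,0,0,-8.5],[0.01,0,0,-8.5],[0.01,0,0,-8.5],[0.005,0,0,-8.5],[0.003,0,0,-8.5]]]'

```text
time: 45.1
eef_pos: [0.695, 0.0337, 0.2516]
tool_rot: [[1.0, -0.0, -0.007], [-0.0, -1.0, 0.021], [-0.007, -0.021, -1.0]]
contact_force: [-0.0, -0.4, -0.1]
width: 0.643
```

```bash
python3 settle.py 6|tail -1
```

```text
45.4 [0.6945 0.0345 0.2522] [-0.0064  0.0211 -0.9998] 0.644 yaw -89.5 store [ 0.0261 -0.0108  0.2522] F [-1.1 -0.4  0.6]
```

servo_tool --steps '[[[-0.003,0.01,-0.025,-3.8]]]'

```text
time: 45.5
eef_pos: [0.6947, 0.0433, 0.2323]
tool_rot: [[0.998, -0.059, 0.005], [-0.059, -0.998, 0.02], [0.004, -0.021, -1.0]]
contact_force: [-0.1, 0.6, 0.4]
width: 0.646
```

```bash
python3 settle.py 6|tail -1; python3 -c "
from h import *
snap('wrist','w17')"
```

```text
45.8 [0.692  0.0443 0.2283] [-0.0036  0.0211 -0.9998] 0.645 yaw -93.22 store [ 0.0231 -0.0012  0.2283] F [-0.4  0.4  0.7]
```

View pics/w17.png

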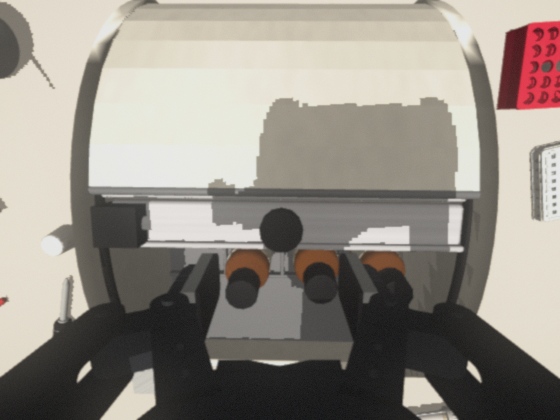

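servo_tool --steps '[[[0,0,-0.045,0]]]'

```text
time: 45.95
eef_pos: [0.6991, 0.0437, 0.1938]
tool_rot: [[0.998, -0.055, 0.017], [-0.056, -0.998, 0.02], [0.015, -0.021, -1.0]]
contact_force: [1.6, 0.3, 0.3]
width: 0.646
```

```bash
python3 settle.py 6|tail -1
```

```text
46.25 [0.6933 0.0441 0.1857] [-0.0004  0.0211 -0.9998] 0.647 yaw -93.24 store [ 0.0244 -0.0013  0.1857] F [-0.  -0.3  0.9]
```

servo_tool --steps '[[[0,0,-0.014,0]]]'

```text
time: 46.35
eef_pos: [0.6965, 0.0439, 0.1764]
tool_rot: [[0.998, -0.056, 0.008], [-0.056, -0.998, 0.021], [0.007, -0.021, -1.0]]
contact_force: [-0.2, -0.5, 1.6]
width: 0.647
```

```bash
python3 settle.py 6|tail -1;  python3 -c "
from h import *
snap('wrist','w18')"
```

```text
46.65 [0.6934 0.0441 0.1719] [-0.      0.0211 -0.9998] 0.641 yaw -93.23 store [ 0.0245 -0.0013  0.1719] F [-0.  -0.4 -0.5]
```

View pics/w18.png

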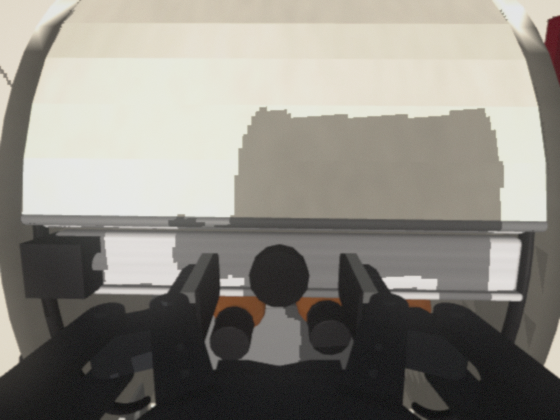

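servo_tool --steps '[[[0,0,0,0],[0,0,0,0],[0,0,0,0],[0,0,0,0]]]' --claw 0.0 --newtons 40

```text
time: 47.1
eef_pos: [0.6938, 0.044, 0.1729]
tool_rot: [[0.998, -0.056, 0.001], [-0.056, -0.998, 0.021], [-0.0, -0.021, -1.0]]
contact_force: [0.2, -0.8, -0.4]
width: 0.295
```

servo_tool --steps '[[[-0.009,0.0005,0.0008,0],[-0.009,0.0005,0.0007,0],[-0.009,0.0005,0,0],[-0.009,0.0005,0,0],[-0.009,0.0005,-0.0008,0],[-0.009,0.0005,-0.001,0]]]'

```text
time: 47.7
eef_pos: [0.6393, 0.0475, 0.1732]
tool_rot: [[0.998, -0.055, 0.012], [-0.055, -0.998, 0.021], [0.01, -0.021, -1.0]]
contact_force: [3.6, 0.0, -2.1]
width: 0.292
```

```bash
python3 settle.py 4|tail -1
```

```text
47.9 [0.6397 0.0474 0.1732] [ 0.0108  0.0205 -0.9997] 0.294 yaw -93.12 store [-0.0293 -0.0011  0.1732] F [ 2.1  0.6 -1.3]
```

servo_tool --steps '[[[-0.009,0.0005,-0.002,0],[-0.009,0.0005,-0.002,0],[-0.009,0.0005,-0.0023,0],[-0.0088,0.0005,-0.0025,0],[-0.0086,0.0005,-0.003,0],[-0.0086,0.0005,-0.0034,0]]]'

```text
time: 48.5
eef_pos: [0.5862, 0.0508, 0.1603]
tool_rot: [[0.998, -0.055, 0.018], [-0.056, -0.998, 0.021], [0.016, -0.022, -1.0]]
contact_force: [1.4, 0.4, 1.1]
width: 0.296
```

```bash
python3 settle.py 4|tail -1
```

```text
48.7 [0.5867 0.0508 0.1605] [ 0.0173  0.0211 -0.9996] 0.297 yaw -93.14 store [-0.0824 -0.0007  0.1605] F [-0.9  1.1  4.1]
```

servo_tool --steps '[[[-0.0085,0.0005,-0.0048,0],[-0.0083,0.0005,-0.0048,0],[-0.008,0.0005,-0.005,0],[-0.0078,0.0005,-0.0053,0],[-0.0076,0.0004,-0.0055,0],[-0.0074,0.0004,-0.0058,0]]]'

```text
time: 49.3
eef_pos: [0.5412, 0.0538, 0.1366]
tool_rot: [[0.998, -0.057, 0.022], [-0.058, -0.998, 0.022], [0.021, -0.023, -1.0]]
contact_force: [-3.4, -0.5, 5.5]
width: 0.284
```

```bash
python3 settle.py 4|tail -1
```

```text
49.5 [0.5397 0.0539 0.1355] [ 0.0187  0.0226 -0.9996] 0.287 yaw -93.3 store [-0.1295 -0.0003  0.1355] F [-4.2  0.8  7.6]
```

servo_tool --steps '[[[-0.006,0.0003,-0.009,0],[-0.006,0.0003,-0.009,0],[-0.0065,0.0004,-0.008,0],[-0.0065,0.0004,-0.008,0]]]'

```text
time: 49.9
eef_pos: [0.5057, 0.0562, 0.1047]
tool_rot: [[0.998, -0.06, -0.006], [-0.06, -0.998, 0.025], [-0.008, -0.025, -1.0]]
contact_force: [-2.7, 0.6, 3.5]
width: 0.29
```

```bash
python3 settle.py 4|tail -1
```

```text
50.1 [0.5051 0.0562 0.1041] [-0.0081  0.0249 -0.9997] 0.291 yaw -93.42 store [-0.1641  0.      0.1041] F [-5.8  1.7  5.7]
```

servo_tool --steps '[[[-0.003,0.0002,-0.008,0],[-0.003,0.0002,-0.008,0]]]'

```text
time: 50.3
eef_pos: [0.4933, 0.057, 0.0883]
tool_rot: [[0.998, -0.06, -0.025], [-0.06, -0.998, 0.026], [-0.027, -0.024, -0.999]]
contact_force: [-7.2, 1.4, 5.1]
width: 0.292
```

```bash
python3 settle.py 6|tail -1; python3 -c "
from h import *
p,d,m=snap('scene','s19')
cv2.imwrite('pics/s19z.png',cv2.resize(p[120:300,140:400],None,fx=3,fy=3,interpolation=cv2.INTER_CUBIC)[:,:,::-1])"
```

```text
50.6 [0.4929 0.057  0.0877] [-0.026   0.0258 -0.9993] 0.292 yaw -93.47 store [-0.1764  0.0001  0.0877] F [-10.    0.9   5.8]
```

View pics/s19z.png

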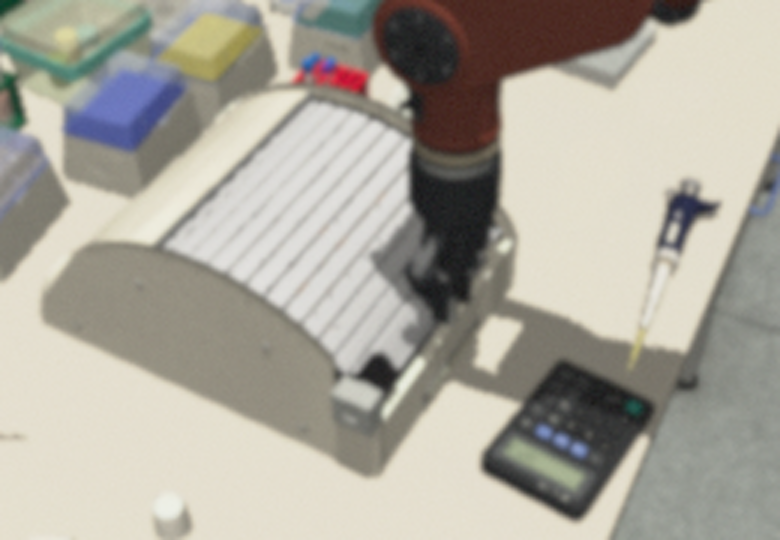

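servo_tool --steps '[[[0,0,0,0],[0,0,0,0],[0,0,0,0]]]' --claw 0.06

```text
time: 50.95
eef_pos: [0.4937, 0.0564, 0.0869]
tool_rot: [[0.998, -0.062, -0.025], [-0.061, -0.998, 0.025], [-0.027, -0.024, -0.999]]
contact_force: [-0.5, 0.1, -1.0]
width: 0.708
```

servo_tool --steps '[[[0,0,0.05,0],[0,0,0.05,0],[-0.02,0,0.04,0],[0,0,0,0]]]'

```text
time: 51.35
eef_pos: [0.4726, 0.0558, 0.2295]
tool_rot: [[0.998, -0.063, -0.028], [-0.062, -0.998, 0.025], [-0.03, -0.023, -0.999]]
contact_force: [1.1, -0.4, 0.4]
width: 0.703
```

```bash
python3 settle.py 4|tail -1; python3 -c "
from h import *
snap('wrist','w20')
mark('w20',[S2W(-.167,0,.097),S2W(-.167-.007*.796,0,.097+.007*.605)],'w20m')
p,d,m=snap('top','t20')
mark('t20',[S2W(-.1575,.147,.09)],'t20m')
c=cv2.imread('pics/t20m.png')[130:300,90:330]
cv2.imwrite('pics/t20z.png',cv2.resize(c,None,fx=3.2,fy=3.2,interpolation=cv2.INTER_CUBIC))
"
```

```text
51.55 [0.4688 0.0558 0.2215] [-0.0421  0.0256 -0.9988] 0.7 yaw -93.65 store [-0.2004 -0.0024  0.2215] F [ 0.  -0.1 -0.2]
[0.5023 0.0563 0.097 ] 279.4 154.5
[0.4967 0.0566 0.1012] 279.4 162.4
[0.5201 0.2025 0.09  ] 201.5 225.5
```

View pics/w20m.png

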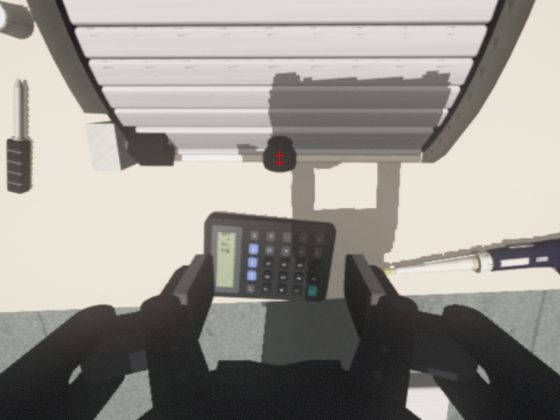

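View pics/t20z.png

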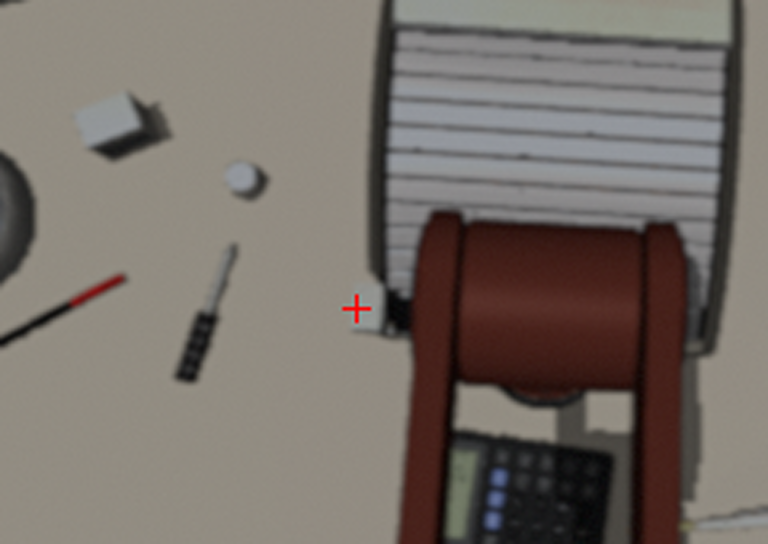

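```bash
cat >> h.py <<'E'
def ray(u,v,m,z):
    R=np.array(m['R']);t=np.array(m['t']);c=-R.T@t
    r=R.T@np.array([(u-m['cx'])/m['fx'],(v-m['cy'])/m['fy'],1.])
    return c+r*(z-c[2])/r[2]
E
python3 - <<'E'
from h import *
p,d,m=load('t20')
tip=ray(162.8,206.6,m,.008); end=ray(148.3,248,m,.012); print('top',tip,end,np.degrees(np.arctan2(*(tip-end)[[1,0]])),np.linalg.norm(tip-end))
p,d,m=load('w20')
tip=ray(17,82,m,.008); end=ray(18,191,m,.012); print('w',tip,end,np.degrees(np.arctan2(*(tip-end)[[1,0]])),np.linalg.norm(tip-end))
E
```

```text
top [0.57871069 0.31908906 0.008     ] [0.46807574 0.35324873 0.012     ] -17.158605956928618 0.11585756068339992
w [0.57818753 0.32061999 0.008     ] [0.46624985 0.35282673 0.012     ] -16.0515953346998 0.11654749978385845
```

servo_tool --steps '[[[0,0.02,0.02,8.5],[0,0.03,0,8.5],[0,0.03,0,8.5],[0,0.03,0,8.5],[0,0.03,0,8.5],[0,0.03,0,8.5],[0,0.03,0,8.5],[0,0.03,0,8.5],[0,0.03,0,8.5],[0,0.02,0,8.5]]]'

```text
time: 52.65
eef_pos: [0.4608, 0.3414, 0.2197]
tool_rot: [[0.127, 0.991, -0.046], [0.989, -0.13, -0.07], [-0.076, -0.036, -0.996]]
contact_force: [0.7, 0.0, 0.0]
width: 0.706
```

servo_tool --steps '[[[0,0,0,8.5],[0,0,0,8.5],[0,0,0,8.5],[0,0,0,8.5],[0,0,0,8.5],[0,0,0,8.5],[0,0,0,8.5],[0,0,0,8.5],[0,0,0,8.5],[0,0,0,0]]]' --claw 0.05

```text
time: 53.65
eef_pos: [0.4517, 0.341, 0.1938]
tool_rot: [[-0.938, 0.344, 0.04], [0.34, 0.936, -0.093], [-0.07, -0.073, -0.995]]
contact_force: [0.3, 0.2, 0.6]
width: 0.583
```

```bash
python3 settle.py 4|tail -1; python3 -c "
from h import *
print(state()['joint_pos'])
snap('wrist','w21')
"
```

```text
53.85 [0.4527 0.3415 0.1952] [ 0.0424 -0.0915 -0.9949] 0.587 yaw 69.67 store [-0.2328  0.2819  0.1952] F [ 0.7 -0.8 -0.3]
[ 33.02678755   8.31426714 101.40181324  -6.05496477  71.20666491
 -34.78779407]
```

View pics/w21.png

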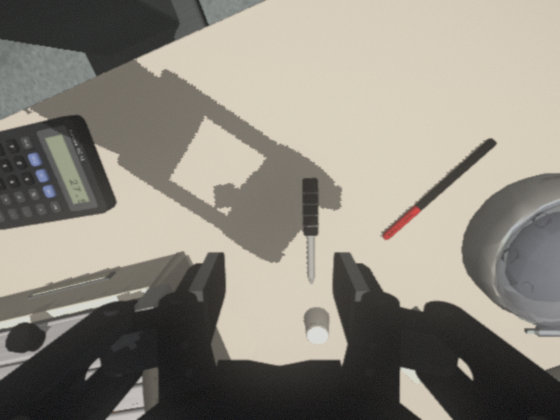

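Run:
```python
from h import *
p,d,m=load('w21')
c=p[160:300,250:370]; cv2.imwrite('pics/w21z.png',cv2.resize(c,None,fx=5,fy=5,interpolation=cv2.INTER_CUBIC)[:,:,::-1])
```

```text
(no output)
```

View pics/w21z.png

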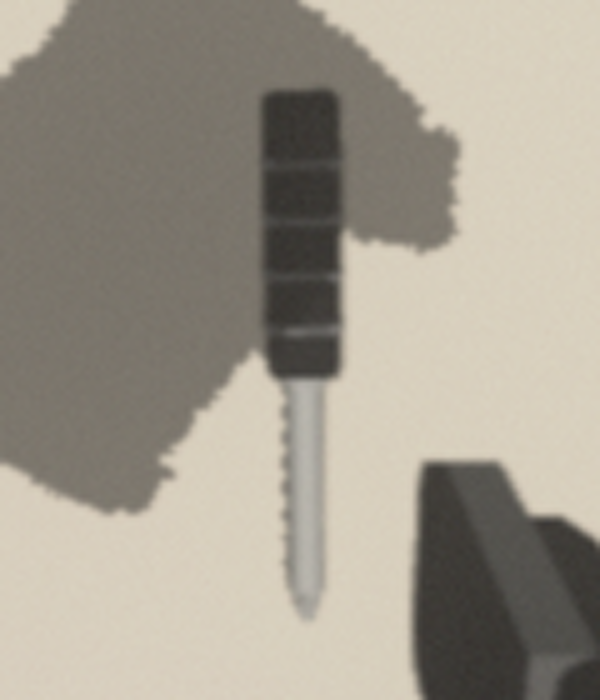

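Run:
```python
from h import *
p,d,m=load('w21')
a=ray(310.2,178,m,.014);b=ray(310.6,235.6,m,.014);t=ray(311.4,283.6,m,.008)
for n,x in (('back',a),('front',b),('tip',t)): print(n,x.round(4))
D=(t-a)[:2];print(np.degrees(np.arctan2(D[1],D[0])),np.linalg.norm(D),np.linalg.norm((b-a)[:2]),np.linalg.norm((t-b)[:2]))
D/=np.linalg.norm(D); print('grasp pt',a[:2]+.016*D, t[:2]-.106*D)
```

```text
back [0.4625 0.3575 0.014 ]
front [0.5218 0.338  0.014 ]
tip [0.5814 0.3191 0.008 ]
-17.905838610287287 0.12499906395656726 0.06246230261570151 0.06253834023238719
grasp pt [0.47770281 0.35257401] [0.48055661 0.35165194]
```

servo_tool --steps '[[[0.026,0.01,-0.045,2.4]]]'

```text
time: 54.0
eef_pos: [0.4809, 0.354, 0.1605]
tool_rot: [[-0.95, 0.307, 0.058], [0.302, 0.95, -0.082], [-0.081, -0.06, -0.995]]
contact_force: [1.0, 1.1, 1.0]
width: 0.589
```

```bash
python3 settle.py 6|tail -1
```

```text
54.3 [0.4778 0.3514 0.155 ] [ 0.0486 -0.0881 -0.9949] 0.586 yaw 72.04 store [-0.2082  0.2932  0.155 ] F [-0.2 -0.   0.1]
```

servo_tool --steps '[[[-0.001,0,-0.05,0]]]'

```text
time: 54.4
eef_pos: [0.4845, 0.3564, 0.1156]
tool_rot: [[-0.949, 0.309, 0.068], [0.304, 0.95, -0.076], [-0.088, -0.051, -0.995]]
contact_force: [1.8, 0.3, 0.2]
width: 0.585
```

```bash
python3 settle.py 6|tail -1; python3 -c "
from h import *
snap('wrist','w22')
"
```

```text
54.7 [0.4784 0.3525 0.1082] [ 0.053  -0.0855 -0.9949] 0.585 yaw 72.04 store [-0.2077  0.2943  0.1082] F [ 0.2 -0.1 -0.2]
```

View pics/w22.png

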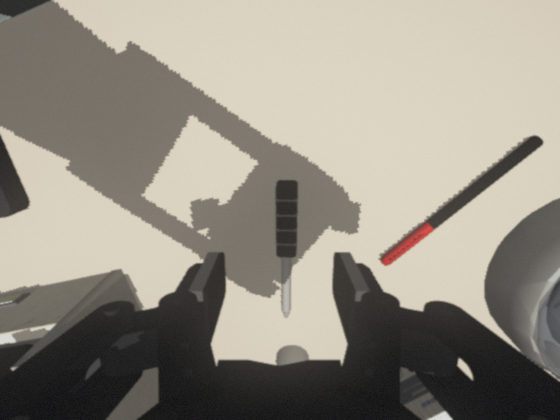

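Run:
```python
from h import *
p,d,m=load('w22')
a=ray(287.2,181,m,.014);b=ray(286.3,257,m,.014);t=ray(285.8,316,m,.008)
for n,x in (('back',a),('front',b),('tip',t)): print(n,x.round(4))
D=(t-a)[:2];print(np.degrees(np.arctan2(D[1],D[0])),np.linalg.norm(D))
D/=np.linalg.norm(D); print('grasp pt',a[:2]+.016*D, t[:2]-.106*D)
```

```text
back [0.4628 0.3577 0.014 ]
front [0.5217 0.3383 0.014 ]
tip [0.5799 0.3191 0.008 ]
-18.247189196517247 0.12330842885586925
grasp pt [0.47803009 0.3526598 ] [0.47927272 0.35225011]
```

servo_tool --steps '[[[-0.001,-0.001,-0.045,0]]]'

```text
time: 54.85
eef_pos: [0.4853, 0.3565, 0.0728]
tool_rot: [[-0.949, 0.308, 0.071], [0.303, 0.95, -0.074], [-0.09, -0.049, -0.995]]
contact_force: [1.1, 0.3, 0.9]
width: 0.584
```

```bash
python3 settle.py 6|tail -1; python3 -c "
from h import *
snap('wrist','w23')
"
```

```text
55.15 [0.479  0.3524 0.0656] [ 0.0563 -0.0835 -0.9949] 0.583 yaw 72.03 store [-0.2071  0.2943  0.0656] F [ 0.8 -0.3 -0.5]
```

View pics/w23.png

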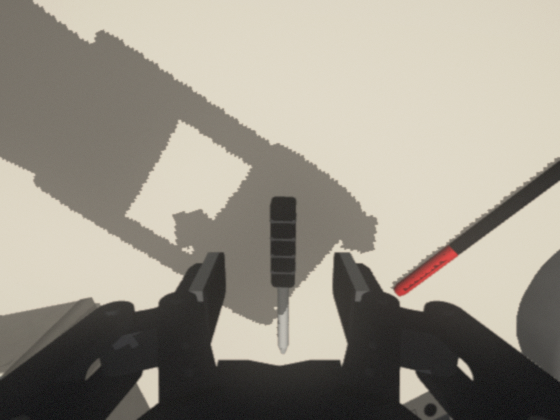

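servo_tool --steps '[[[-0.001,0,-0.035,0]]]'

```text
time: 55.3
eef_pos: [0.4843, 0.3565, 0.0378]
tool_rot: [[-0.949, 0.308, 0.07], [0.303, 0.95, -0.075], [-0.09, -0.05, -0.995]]
contact_force: [0.3, 0.1, 0.1]
width: 0.586
```

```bash
python3 settle.py 6|tail -1
```

```text
55.6 [0.4793 0.3533 0.0324] [ 0.0589 -0.0819 -0.9949] 0.589 yaw 72.03 store [-0.2069  0.2952  0.0324] F [-0.5  0.1  0.5]
```

servo_tool --steps '[[[-0.001,0,-0.015,0]]]'

```text
time: 55.7
eef_pos: [0.4814, 0.3552, 0.0208]
tool_rot: [[-0.949, 0.308, 0.066], [0.303, 0.95, -0.078], [-0.086, -0.054, -0.995]]
contact_force: [0.6, 0.6, -0.1]
width: 0.585
```

```bash
python3 settle.py 6|tail -1
```

```text
56.0 [0.4783 0.3533 0.0175] [ 0.059  -0.0819 -0.9949] 0.583 yaw 72.03 store [-0.2079  0.2951  0.0175] F [-1.2  0.   0. ]
```

servo_tool --steps '[[[0,0,-0.01,0]]]'

```text
time: 56.1
eef_pos: [0.4799, 0.3543, 0.0089]
tool_rot: [[-0.949, 0.308, 0.062], [0.303, 0.95, -0.08], [-0.084, -0.057, -0.995]]
contact_force: [0.8, -0.2, -0.5]
width: 0.585
```

```bash
python3 settle.py 6|tail -1; python3 -c "
from h import *
snap('wrist','w24')
"
```

```text
56.4 [0.4782 0.3532 0.0073] [ 0.0588 -0.082  -0.9949] 0.587 yaw 72.03 store [-0.2079  0.2951  0.0073] F [0.1 0.  0.2]
```

View pics/w24.png

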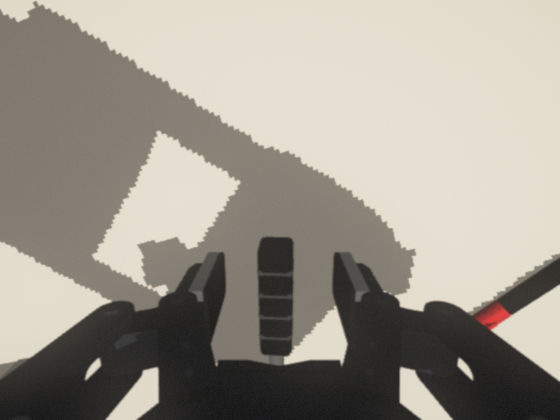

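servo_tool --steps '[[[-0.001,0,-0.003,0],[0,0,0,0],[0,0,0,0],[0,0,0,0],[0,0,0,0],[0,0,0,0]]]' --claw 0.0 --newtons 60

```text
time: 57.05
eef_pos: [0.4779, 0.3538, 0.0052]
tool_rot: [[-0.949, 0.308, 0.06], [0.303, 0.95, -0.081], [-0.082, -0.058, -0.995]]
contact_force: [0.0, -0.8, 0.5]
width: 0.164
```

```bash
python3 settle.py 4|tail -1; python3 -c "
from h import *
snap('wrist','w25')
"
```

```text
57.25 [0.478  0.3538 0.0052] [ 0.0605 -0.0808 -0.9949] 0.165 yaw 72.02 store [-0.2082  0.2956  0.0052] F [-0.2 -0.2  0.6]
```

View pics/w25.png

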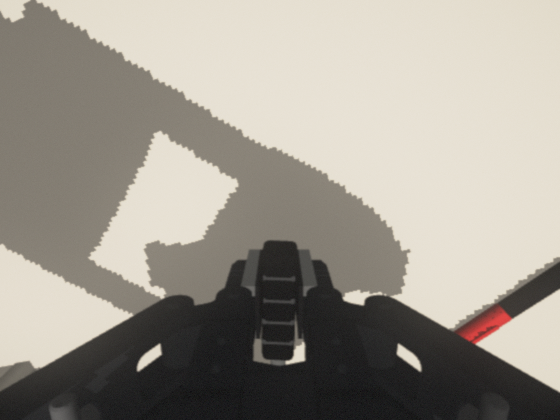

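servo_tool --steps '[[[0,0,0.05,0]]]'

```text
time: 57.4
eef_pos: [0.4708, 0.3492, 0.0463]
tool_rot: [[-0.951, 0.307, 0.043], [0.303, 0.949, -0.091], [-0.069, -0.074, -0.995]]
contact_force: [-0.5, 0.3, -0.3]
width: 0.163
```

```bash
sed -i "s/print(round(s\['time'\],2),s\['eef_pos'\],s\['tool_rot'\]\[:,2\],round/print('xz',s['tool_rot'][2,0].round(4),round(s['time'],2),s['eef_pos'],s['tool_rot'][:,2],round/" settle.py; python3 settle.py 6|tail -1
```

```text
xz -0.0811 57.7 [0.4771 0.3533 0.0544] [ 0.0589 -0.0818 -0.9949] 0.168 yaw 72.02 store [-0.209   0.295   0.0544] F [-0.2  0.9 -0.2]
```

servo_tool --steps '[[[0,0,0.05,0]]]'

```text
time: 57.8
eef_pos: [0.4696, 0.3484, 0.0945]
tool_rot: [[-0.951, 0.307, 0.04], [0.303, 0.949, -0.093], [-0.067, -0.077, -0.995]]
contact_force: [-0.1, -0.9, -1.9]
width: 0.169
```

```bash
python3 settle.py 6|tail -1; python3 -c "
from h import *
snap('wrist','w26');p,d,m=snap('scene','s26')
cv2.imwrite('pics/s26z.png',cv2.resize(p[160:360,140:360],None,fx=3,fy=3,interpolation=cv2.INTER_CUBIC)[:,:,::-1])
"
```

```text
xz -0.0785 58.1 [0.4756 0.3523 0.1024] [ 0.0555 -0.0839 -0.9949] 0.167 yaw 72.02 store [-0.2105  0.294   0.1024] F [ 0.2  0.3 -1. ]
```

View pics/w26.png

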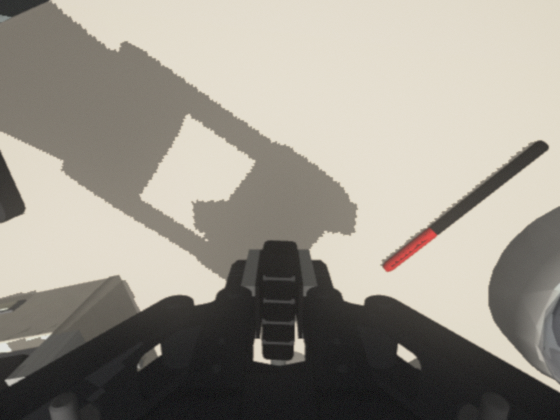

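View pics/s26z.png

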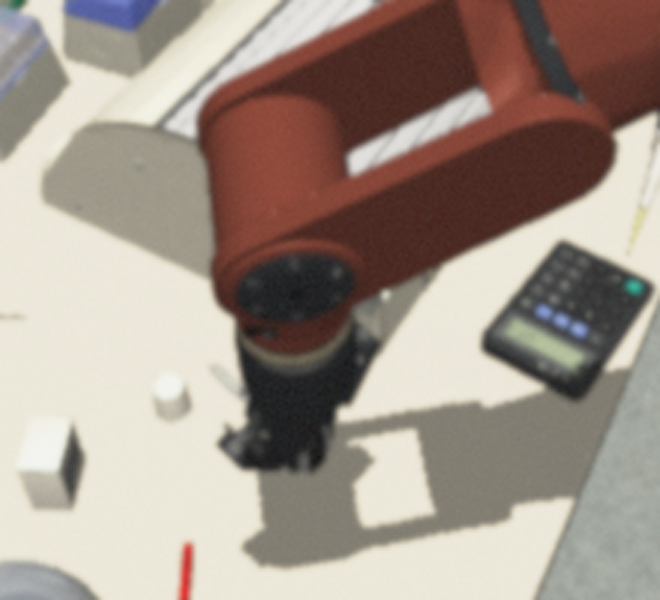

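servo_tool --steps '[[[0,0,0.01,-8.5]]]'

```text
time: 58.3
eef_pos: [0.473, 0.3507, 0.109]
tool_rot: [[-0.893, 0.448, 0.036], [0.443, 0.891, -0.095], [-0.075, -0.069, -0.995]]
contact_force: [-0.7, -0.0, -0.3]
width: 0.164
```

```bash
python3 settle.py 5|tail -1
```

```text
xz -0.0775 58.55 [0.475  0.3519 0.1112] [ 0.0411 -0.092  -0.9949] 0.164 yaw 63.67 store [-0.2111  0.2936  0.1112] F [-0.3 -0.7 -1. ]
```

servo_tool --steps '[[[0,0,0.01,-8.5],[0,0,0,-8.5],[0,0,0,-8.5]]]'

```text
time: 58.85
eef_pos: [0.4729, 0.351, 0.1189]
tool_rot: [[-0.615, 0.789, -0.008], [0.785, 0.611, -0.102], [-0.076, -0.069, -0.995]]
contact_force: [-0.9, -0.5, -0.8]
width: 0.163
```

```bash
python3 settle.py 5|tail -1
```

```text
xz -0.0758 59.1 [0.4732 0.3511 0.1192] [-0.0063 -0.1016 -0.9948] 0.168 yaw 38.19 store [-0.2128  0.2926  0.1192] F [ 0.4 -0.6 -0.5]
```

servo_tool --steps '[[[0.008,-0.002,0,-8.4],[0.008,-0.002,0,-8.4],[0.008,-0.002,0,-8.4],[0.008,-0.002,0,-8.4],[0.008,-0.002,0,-8.0]]]'

```text
time: 59.6
eef_pos: [0.5113, 0.3412, 0.1178]
tool_rot: [[0.065, 0.995, -0.076], [0.995, -0.07, -0.071], [-0.075, -0.071, -0.995]]
contact_force: [-0.1, -0.9, -1.4]
width: 0.166
```

```bash
python3 settle.py 6|tail -1;  python3 -c "
from h import *
snap('wrist','w27');snap('top','t27');p,d,m=snap('scene','s27')
cv2.imwrite('pics/s27z.png',cv2.resize(p[160:360,140:360],None,fx=3,fy=3,interpolation=cv2.INTER_CUBIC)[:,:,::-1])
"
```

```text
xz -0.0756 59.9 [0.5105 0.3414 0.1179] [-0.0758 -0.071  -0.9946] 0.168 yaw -3.68 store [-0.175   0.2851  0.1179] F [-0.5  0.2 -0.5]
```

View pics/w27.png

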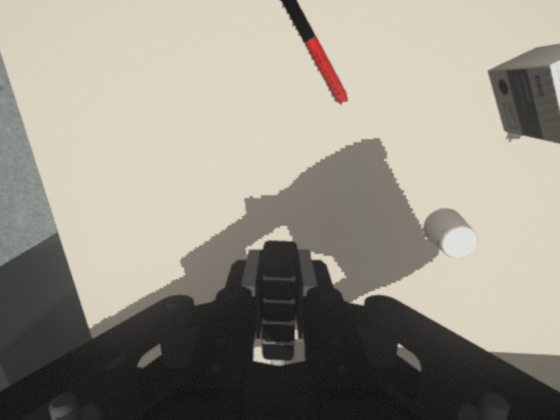

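View pics/s27z.png

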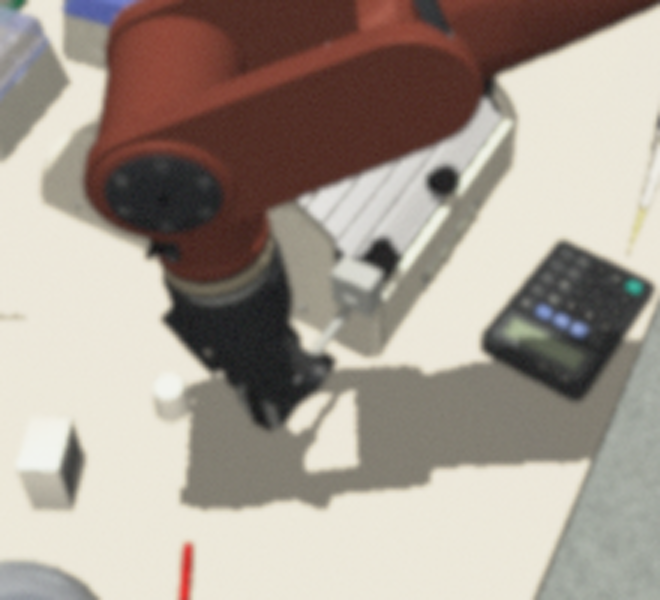

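View pics/t27.png

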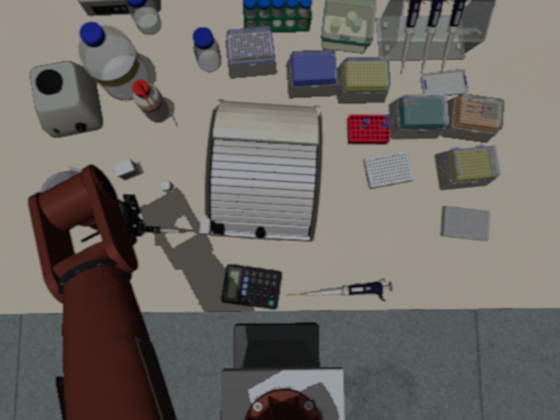

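```bash
cat > zoom.py <<'E'
from h import *
def zoom(tag,c,r,f,out,pts):
    p,d,m=load(tag); u0,v0=c[0]-r[0],c[1]-r[1]
    im=cv2.resize(p[v0:v0+2*r[1],u0:u0+2*r[0]],None,fx=f,fy=f,interpolation=cv2.INTER_CUBIC)[:,:,::-1].copy()
    for X in pts:
        u,v=proj(X,m); print(np.round(X,4),round(u,2),round(v,2)); cv2.drawMarker(im,(int((u-u0+.5)*f),int((v-v0+.5)*f)),(0,0,255),cv2.MARKER_CROSS,14,1)
    cv2.imwrite(f'pics/{out}.png',im)
E
python3 - <<'E'
from zoom import *
E=S2W(-.1575,.147,.09); tip=np.array([.503,.2347,.1205]); back=tip+.062*np.array([.0702,.9975,0])
u,v=proj(E,load('scene0')[2]);print(u,v)
zoom('s27',(int(u)-4,int(v)+8),(30,26),13,'a1',[E,tip,back])
u,v=proj(E,load('top0')[2]);print(u,v)
zoom('t27',(int(u)-20,int(v)),(35,26),11,'a2',[E,tip,back])
E
```

```text
256.2222822159306 257.48166971170394
[0.5201 0.2025 0.09  ] 256.22 257.48
[0.503  0.2347 0.1205] 256.04 261.59
[0.5074 0.2965 0.1205] 241.55 280.77
201.45274631667417 225.54888371222552
[0.5201 0.2025 0.09  ] 201.45 225.55
[0.503  0.2347 0.1205] 185.92 231.62
[0.5074 0.2965 0.1205] 159.98 229.93
```

View pics/a1.png

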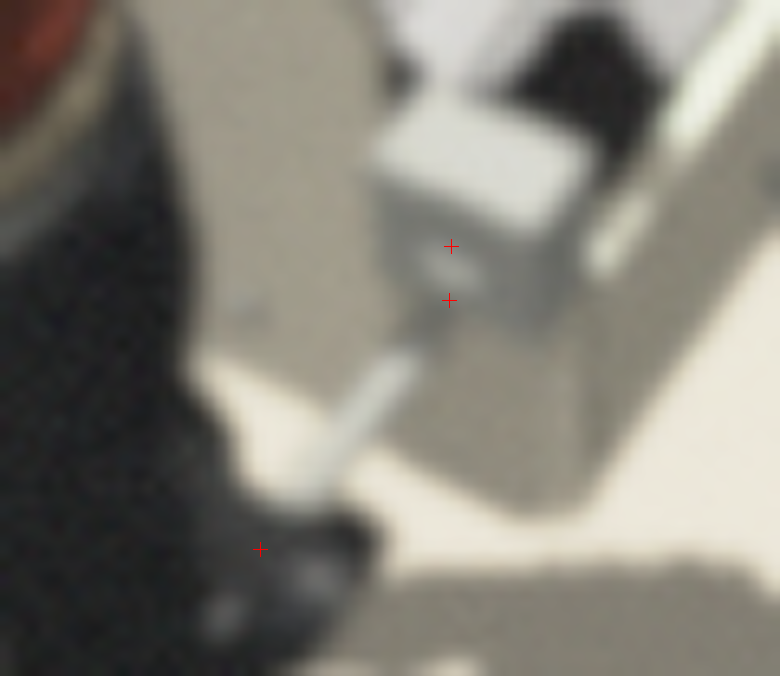

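View pics/a2.png

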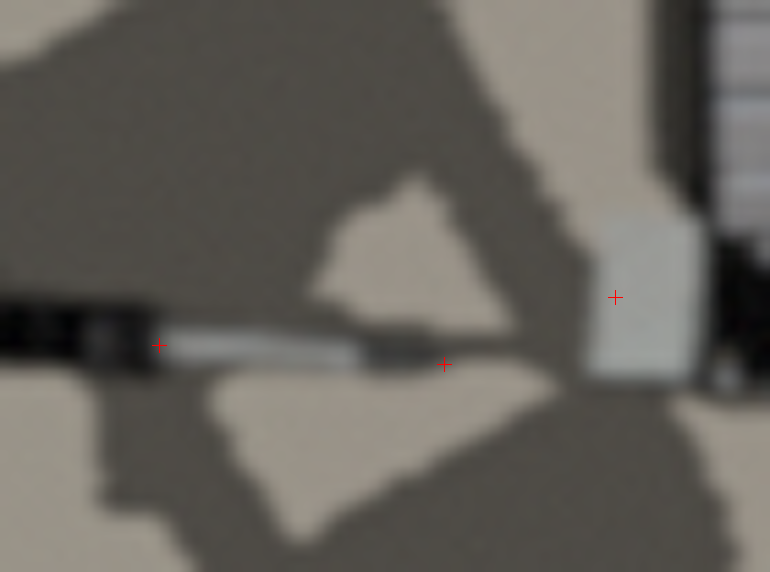

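Run:
```python
from zoom import *
E=S2W(-.1575,.147,.09)
pts=[E]+[S2W(-.1575+a*.018,y,.09+b*.018) for y in (.147,) for a in (-1,1) for b in (-1,1)]+[S2W(-.1575+a*.018,.135,.108) for a in (-1,1)]
u,v=proj(E,load('scene0')[2])
zoom('scene0',(int(u)+4,int(v)),(20,18),18,'b1',pts)
u,v=proj(E,load('top0')[2])
zoom('top0',(int(u)+4,int(v)),(22,18),18,'b2',pts)
```

```text
[0.5201 0.2025 0.09  ] 256.22 257.48
[0.5022 0.2036 0.072 ] 262.74 264.85
[0.5022 0.2036 0.108 ] 262.48 255.63
[0.5381 0.2015 0.072 ] 250.19 259.27
[0.5381 0.2015 0.108 ] 249.62 250.01
[0.5015 0.1916 0.108 ] 264.97 252.22
[0.5374 0.1895 0.108 ] 252.17 246.68
[0.5201 0.2025 0.09  ] 201.45 225.55
[0.5022 0.2036 0.072 ] 202.04 233.28
[0.5022 0.2036 0.108 ] 199.78 232.28
[0.5381 0.2015 0.072 ] 203.06 219.07
[0.5381 0.2015 0.108 ] 200.85 217.58
[0.5015 0.1916 0.108 ] 204.73 232.54
[0.5374 0.1895 0.108 ] 205.78 217.84
```

View pics/b1.png

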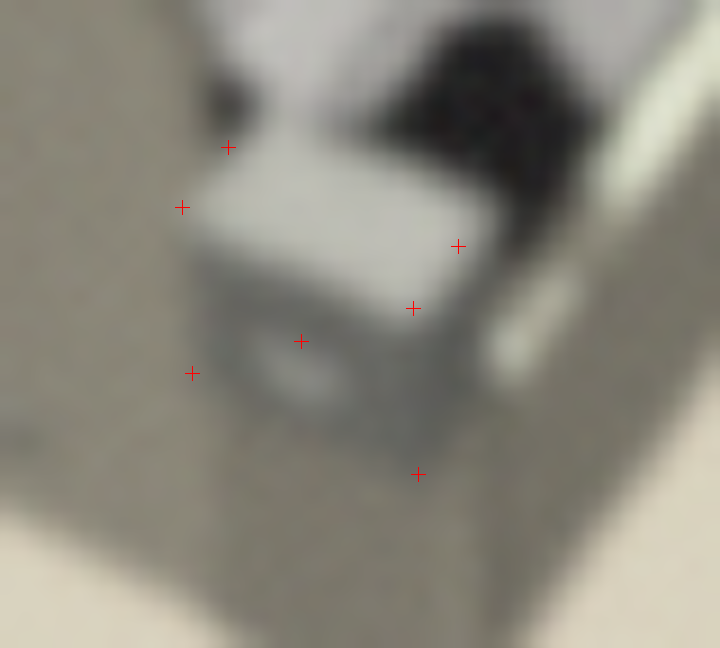

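View pics/b2.png

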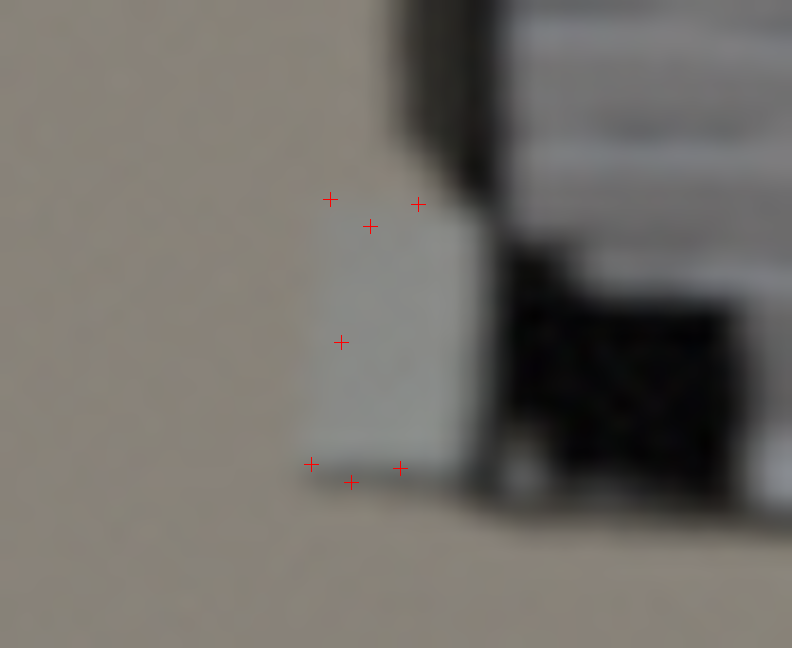

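servo_tool --steps '[[[0.015,-0.005,-0.029,0.4]]]'

```text
time: 60.15
eef_pos: [0.5278, 0.3393, 0.0936]
tool_rot: [[0.05, 0.996, -0.067], [0.996, -0.055, -0.067], [-0.07, -0.063, -0.996]]
contact_force: [1.1, 1.0, 0.8]
width: 0.163
```

```bash
python3 settle.py 7|tail -1
```

```text
xz -0.0746 60.5 [0.5259 0.3371 0.0902] [-0.0736 -0.0706 -0.9948] 0.162 yaw -3.31 store [-0.1594  0.2817  0.0902] F [0.2 0.1 0.1]
```

servo_tool --steps '[[[0.0005,-0.014,-0.003,0]]]'

```text
time: 60.6
eef_pos: [0.5272, 0.3247, 0.0889]
tool_rot: [[0.05, 0.996, -0.07], [0.996, -0.055, -0.069], [-0.072, -0.067, -0.995]]
contact_force: [-0.0, -0.6, 0.1]
width: 0.167
```

```bash
python3 settle.py 6|tail -1;  python3 - <<'E'
from zoom import *
snap('top','t28');snap('scene','s28')
s=state();T=s['eef_pos'];x=-s['tool_rot'][:,0]; a=np.arctan2(x[1],x[0]); e=x[2]-.0815
D=np.array([np.cos(a),np.sin(a),e]); tip=T+[0,0,.0028]+.107*D; back=T+[0,0,.0028]+.045*D
print('tip store',W2S(tip),'angle',np.degrees(a),'store -y',-90+np.degrees(SYAW))
E=S2W(-.1575,.147,.09)
zoom('s28',(252,264),(22,20),18,'c1',[E,tip,back])
zoom('t28',(195,226),(24,16),16,'c2',[E,tip,back])
E
```

```text
xz -0.0742 60.9 [0.5265 0.323  0.0875] [-0.0733 -0.0702 -0.9948] 0.166 yaw -3.33 store [-0.158   0.2677  0.0875] F [ 0.5  0.6 -0.8]
tip store [-0.15754346  0.16083789  0.08940589] angle -93.01954194247104 store -y -93.26585943224569
[0.5201 0.2025 0.09  ] 256.22 257.48
[0.5209 0.2164 0.0894] 253.33 261.58
[0.5241 0.2783 0.0899] 239.71 280.06
[0.5201 0.2025 0.09  ] 201.45 225.55
[0.5209 0.2164 0.0894] 195.89 225.29
[0.5241 0.2783 0.0899] 170.73 224.07
```

View pics/c1.png

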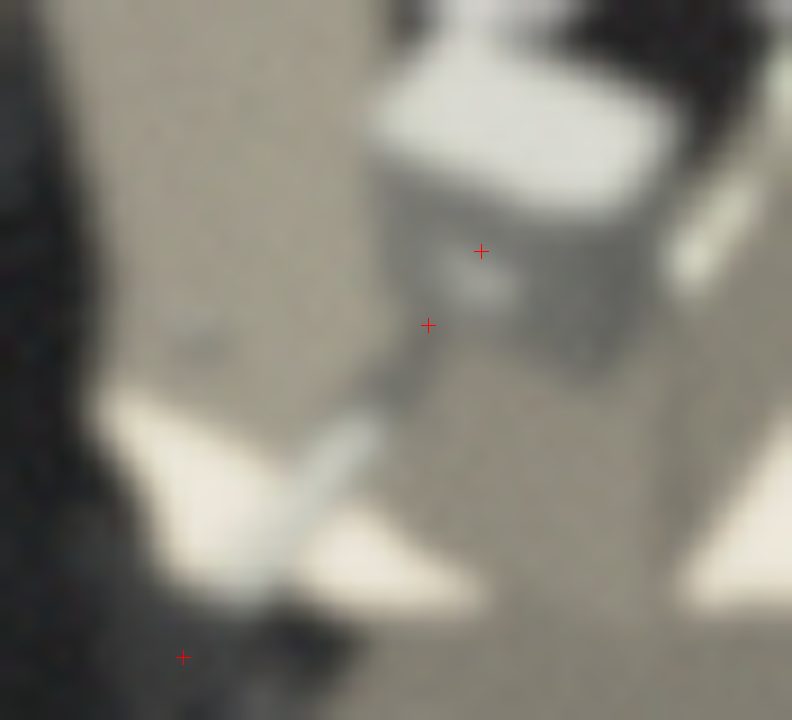

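View pics/c2.png

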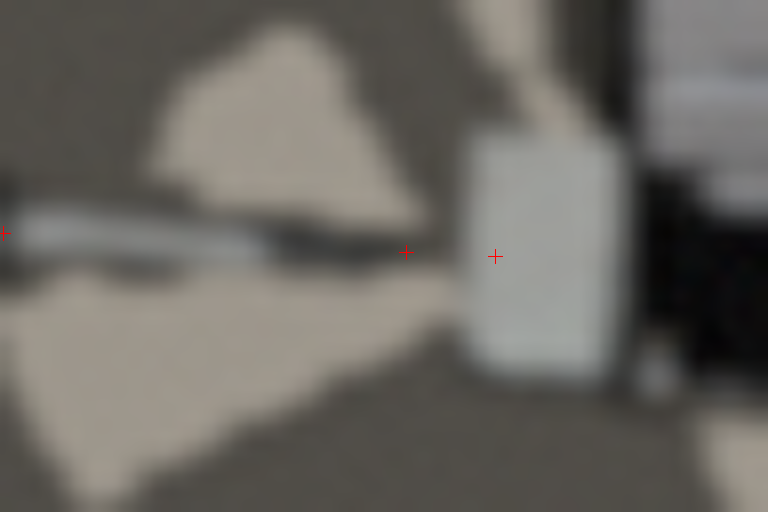

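servo_tool --steps '[[[-0.0015,-0.01,-0.001,0]]]'

```text
time: 61.1
eef_pos: [0.5254, 0.314, 0.0867]
tool_rot: [[0.051, 0.996, -0.072], [0.996, -0.056, -0.07], [-0.073, -0.068, -0.995]]
contact_force: [0.2, -0.5, -0.5]
width: 0.169
```

```bash
cat > pin.py <<'E'
from zoom import *
import sys
for i in range(6): viewer.camera('top')
s=state();T=s['eef_pos'];x=-s['tool_rot'][:,0]; a=np.arctan2(x[1],x[0]); e=x[2]-.0815
D=np.array([np.cos(a),np.sin(a),e]); tip=T+[0,0,.0028]+.107*D
F=[]
for i in range(3):
    F.append(state()['contact_force']);viewer.camera('top')
s=state()
print(round(s['time'],2),'TCP',s['eef_pos'].round(4),'tip store',W2S(tip).round(4),'ang',np.degrees(a).round(2),'e',e.round(4),'F',np.mean(F,0).round(1),'M',s['moment'].round(2),'w',round(float(s['width']),3))
if len(sys.argv)>1:
    n=sys.argv[1]; snap('top','t'+n);snap('scene','s'+n)
    E=S2W(-.1575,.147,.09)
    zoom('s'+n,(252,262),(22,20),16,'cs'+n,[])
    zoom('t'+n,(195,226),(24,16),16,'ct'+n,[])
    a=cv2.imread(f'pics/cs{n}.png');b=cv2.imread(f'pics/ct{n}.png'); b=cv2.resize(b,None,fx=.58,fy=.58)
    a=cv2.resize(a,None,fx=.5,fy=.5); h=max(a.shape[0],b.shape[0])
    P=lambda i:cv2.copyMakeBorder(i,0,h-i.shape[0],0,0,cv2.BORDER_CONSTANT)
    cv2.imwrite(f'pics/cc{n}.png',np.hstack([P(a),P(b)]))
E
python3 pin.py 29
```

```text
61.55 TCP [0.5251 0.3134 0.0864] tip store [-0.1585  0.1507  0.0884] ang -93.03 e -0.0073 F [-0.2 -0.1 -0.5] M [-0.   -0.05  0.02] w 0.162
```

View pics/cc29.png

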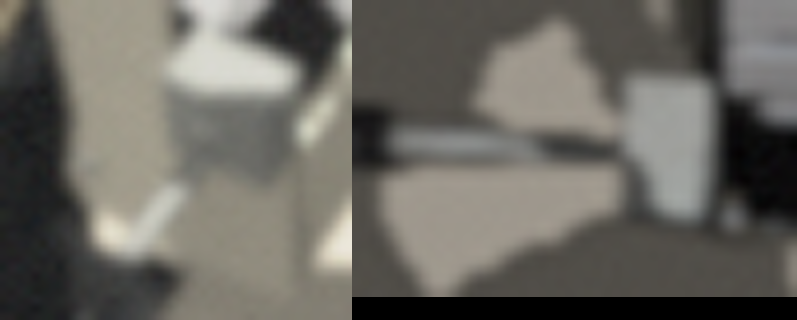

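servo_tool --steps '[[[-0.0004,-0.01,0,0]]]'

```text
time: 61.75
eef_pos: [0.5248, 0.304, 0.0866]
tool_rot: [[0.051, 0.996, -0.073], [0.996, -0.056, -0.07], [-0.074, -0.069, -0.995]]
contact_force: [0.0, -1.6, 0.3]
width: 0.163
```

```bash
python3 pin.py
```

```text
62.2 TCP [0.5247 0.3034 0.0865] tip store [-0.1582  0.1408  0.0885] ang -93.03 e -0.0075 F [-0.2 -0.5 -0.7] M [ 0.07 -0.09  0.03] w 0.168
```

servo_tool --steps '[[[-0.0004,-0.008,0,0]]]'

```text
time: 62.3
eef_pos: [0.5244, 0.2961, 0.0866]
tool_rot: [[0.051, 0.996, -0.073], [0.996, -0.056, -0.07], [-0.073, -0.069, -0.995]]
contact_force: [1.3, 0.4, -1.6]
width: 0.166
```

```bash
python3 pin.py 30
```

```text
62.75 TCP [0.5243 0.2955 0.0865] tip store [-0.1582  0.1329  0.0885] ang -93.02 e -0.0075 F [-0.1  0.4 -0.2] M [ 0.06 -0.06  0.01] w 0.165
```

View pics/cc30.png

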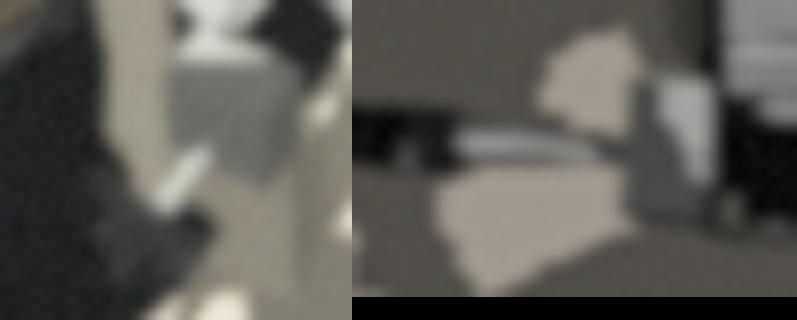

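servo_tool --steps '[[[-0.0005,-0.01,0,0]]]'

```text
time: 62.95
eef_pos: [0.5239, 0.2862, 0.0866]
tool_rot: [[0.051, 0.996, -0.072], [0.996, -0.056, -0.069], [-0.073, -0.069, -0.995]]
contact_force: [0.6, -0.1, -0.6]
width: 0.168
```

```bash
python3 pin.py
```

```text
63.4 TCP [0.5238 0.2856 0.0865] tip store [-0.1582  0.123   0.0885] ang -93.02 e -0.0076 F [-0.1 -0.1 -0.7] M [ 0.03 -0.03 -0.01] w 0.167
```

servo_tool --steps '[[[-0.0005,-0.008,0,0]]]'

```text
time: 63.5
eef_pos: [0.5234, 0.2783, 0.0866]
tool_rot: [[0.051, 0.996, -0.073], [0.996, -0.056, -0.069], [-0.073, -0.069, -0.995]]
contact_force: [-0.3, -0.1, -0.7]
width: 0.169
```

```bash
python3 pin.py
```

```text
63.95 TCP [0.5233 0.2777 0.0865] tip store [-0.1582  0.1151  0.0884] ang -93.02 e -0.0077 F [ 0.2 -0.6 -0.5] M [ 0.03 -0.06  0.02] w 0.167
```

servo_tool --steps '[[[-0.0004,-0.006,0,0]]]'

```text
time: 64.05
eef_pos: [0.523, 0.2722, 0.0866]
tool_rot: [[0.051, 0.996, -0.073], [0.996, -0.056, -0.07], [-0.073, -0.069, -0.995]]
contact_force: [0.1, -0.9, -1.0]
width: 0.161
```

```bash
python3 pin.py
```

```text
64.5 TCP [0.5229 0.2718 0.0865] tip store [-0.1582  0.1092  0.0885] ang -93.01 e -0.0077 F [ 0.  -0.1 -0.9] M [-0.02  0.05 -0.01] w 0.163
```

servo_tool --steps '[[[-0.0005,-0.009,0,0]]]'

```text
time: 64.6
eef_pos: [0.5225, 0.2634, 0.0866]
tool_rot: [[0.051, 0.996, -0.072], [0.996, -0.056, -0.069], [-0.073, -0.069, -0.995]]
contact_force: [0.6, 0.3, -1.1]
width: 0.166
```

```bash
python3 pin.py 31
```

```text
65.05 TCP [0.5224 0.2628 0.0865] tip store [-0.1582  0.1002  0.0885] ang -93.01 e -0.0078 F [-0.  -0.1 -0.3] M [ 0.04 -0.08  0.01] w 0.166
```

View pics/cc31.png

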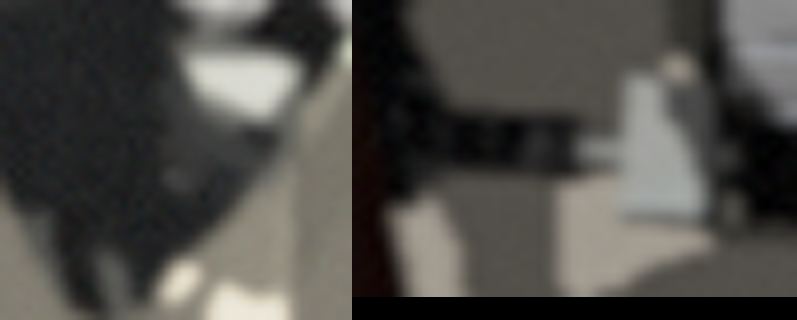

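servo_tool --steps '[[[-0.0005,-0.008,0,0]]]'

```text
time: 65.25
eef_pos: [0.522, 0.2554, 0.0866]
tool_rot: [[0.051, 0.996, -0.072], [0.996, -0.056, -0.069], [-0.073, -0.069, -0.995]]
contact_force: [-0.3, 0.2, -0.7]
width: 0.165
```

```bash
python3 pin.py
```

```text
65.7 TCP [0.5219 0.2549 0.0865] tip store [-0.1582  0.0923  0.0885] ang -93.0 e -0.0078 F [ 0.2 -0.  -1.1] M [ 0.05 -0.11  0.02] w 0.169
```

servo_tool --steps '[[[-0.0003,-0.004,0,0]]]'

```text
time: 65.8
eef_pos: [0.5217, 0.2513, 0.0866]
tool_rot: [[0.051, 0.996, -0.073], [0.996, -0.057, -0.069], [-0.073, -0.069, -0.995]]
contact_force: [0.6, -0.7, -1.2]
width: 0.164
```

```bash
python3 pin.py
```

```text
66.25 TCP [0.5216 0.251  0.0865] tip store [-0.1582  0.0884  0.0885] ang -92.99 e -0.0079 F [ 0.3 -0.2 -0.4] M [ 0.05 -0.08  0.04] w 0.169
```

servo_tool --steps '[[[-0.0002,-0.003,0,0]]]'

```text
time: 66.35
eef_pos: [0.5216, 0.2494, 0.0866]
tool_rot: [[0.053, 0.996, -0.072], [0.996, -0.057, -0.067], [-0.07, -0.068, -0.995]]
contact_force: [0.1, 8.1, -0.3]
width: 0.167
```

```bash
python3 pin.py 32
```

```text
66.8 TCP [0.5216 0.2494 0.0867] tip store [-0.1582  0.0869  0.0883] ang -93.01 e -0.0108 F [-0.1  4.9 -1.8] M [ 0.85 -0.12 -0.09] w 0.162
```

View pics/cc32.png

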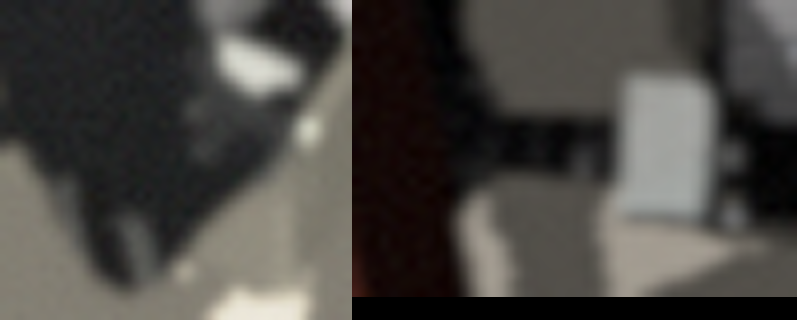

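servo_tool --steps '[[[0,-0.003,0,0]]]'

```text
time: 67.0
eef_pos: [0.5217, 0.2493, 0.0868]
tool_rot: [[0.054, 0.996, -0.071], [0.996, -0.058, -0.061], [-0.065, -0.068, -0.996]]
contact_force: [-0.0, 10.4, -2.3]
width: 0.169
```

```bash
python3 pin.py
```

```text
67.45 TCP [0.5217 0.2494 0.0868] tip store [-0.1582  0.0869  0.0878] ang -93.06 e -0.0167 F [ 0.1  8.8 -1.8] M [ 1.55 -0.02 -0.1 ] w 0.165
```

servo_tool --steps '[[[0,0,0,0],[0,0,0,0],[0,0,0,0],[0,0,0,0]]]' --claw 0.045

```text
time: 67.85
eef_pos: [0.5217, 0.2481, 0.0871]
tool_rot: [[0.052, 0.996, -0.071], [0.996, -0.056, -0.065], [-0.068, -0.067, -0.995]]
contact_force: [-0.1, -0.4, 0.5]
width: 0.529
```

```bash
python3 pin.py; python3 -c "
from h import *
snap('wrist','w33')"
```

```text
68.3 TCP [0.5216 0.2485 0.0871] tip store [-0.158   0.0859  0.0884] ang -92.97 e -0.0137 F [-0.8  0.5  0. ] M [ 0.04 -0.05  0.01] w 0.525
```

View pics/w33.png

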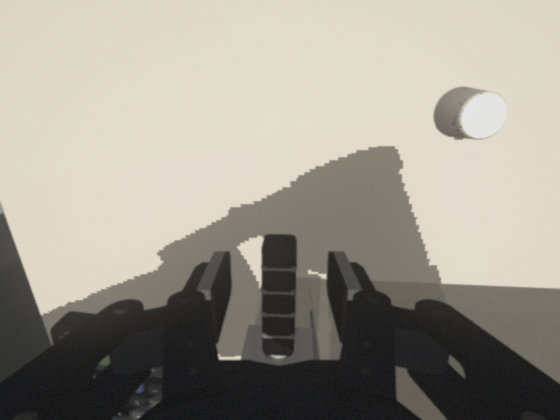

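servo_tool --steps '[[[0,0,0.03,0],[0,0,0.05,0],[-0.01,0.02,0.05,0],[-0.02,0.03,0.04,0],[-0.02,0.03,0.03,0],[-0.01,0.03,0,0]]]'

```text
time: 68.95
eef_pos: [0.4592, 0.3543, 0.2881]
tool_rot: [[0.059, 0.995, -0.077], [0.996, -0.064, -0.064], [-0.069, -0.073, -0.995]]
contact_force: [0.8, 0.8, -0.5]
width: 0.526
```

```bash
python3 settle.py 6|tail -1
python3 - <<'E'
from zoom import *
snap('top','t34');snap('scene','s34');snap('wrist','w34')
S=.0015
tip=S2W(-.1575,.085,.09); E=S2W(-.1575,.147,.09); G=S2W(-.1575,.207,.09)
zoom('s34',(240,265),(40,30),9,'d1',[E,G])
zoom('t34',(190,226),(44,26),9,'d2',[E,G])
E
```

```text
xz -0.0771 69.25 [0.4576 0.3508 0.28  ] [-0.0879 -0.0718 -0.9935] 0.528 yaw -3.73 store [-0.2284  0.2915  0.28  ] F [ 0.1  0.1 -0.3]
[0.5201 0.2025 0.09  ] 256.22 257.48
[0.5235 0.2624 0.09  ] 243.2 275.09
[0.5201 0.2025 0.09  ] 201.45 225.55
[0.5235 0.2624 0.09  ] 177.15 224.28
```

View pics/d1.png

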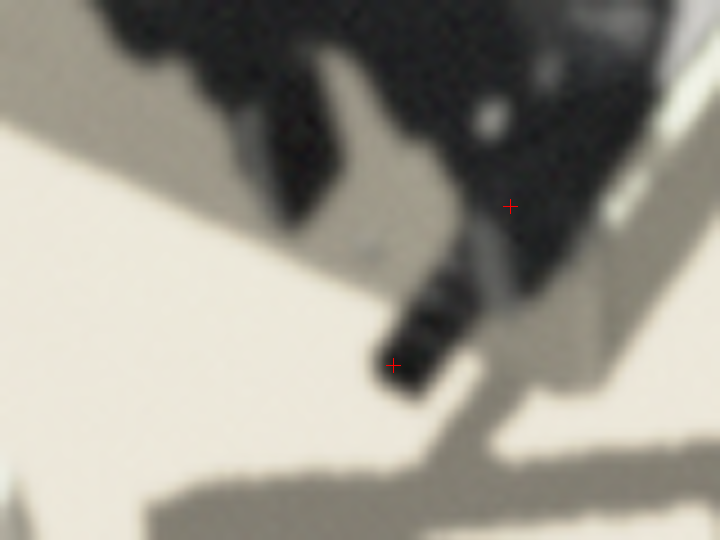

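View pics/d2.png

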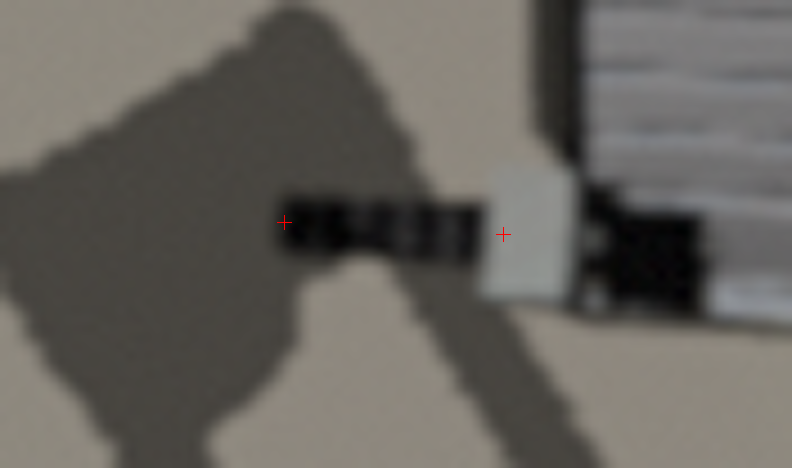

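View pics/w34.png

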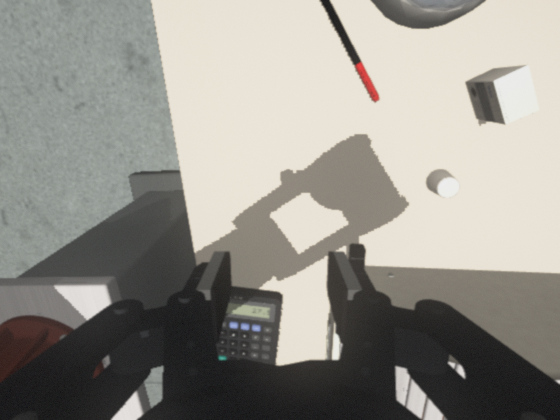

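servo_tool --steps '[[[-0.02,0.03,0.02,0],[-0.02,0.04,0.02,0],[-0.02,0.04,0.01,0],[-0.01,0.03,0,0],[0,0,0,0]]]'

```text
time: 69.9
eef_pos: [0.3881, 0.4893, 0.3284]
tool_rot: [[0.071, 0.993, -0.094], [0.994, -0.078, -0.074], [-0.081, -0.088, -0.993]]
contact_force: [0.0, -0.4, -0.2]
width: 0.527
```

```bash
python3 settle.py 6|tail -1
python3 - <<'E'
from zoom import *
p,d,m=snap('top','t35');q,d2,m2=snap('scene','s35')
zoom('s35',(245,245),(65,50),6,'e1',[S2W(-.1575,.207,.09)])
P=cloud(d,m);P0=cloud(load('top0')[1],m)
# shutter/bar height compare with start
k=[(u,v) for v in range(150,236) for u in range(225,305)]
a=np.array([P[v,u,2]-P0[v,u,2] for u,v in k]);print('shutter dz median',np.median(a),np.percentile(a,[5,95]))
def blob(Pc,c,lo,hi,r=.045):
    k=(np.hypot(Pc[:,:,0]-c[0],Pc[:,:,1]-c[1])<r)&(Pc[:,:,2]>lo)&(Pc[:,:,2]<hi);return Pc[k].mean(0).round(4),k.sum()
for n,c,lo,hi in (('carton',(.669,.404),.05,.075),('cup',(.63,.306),.022,.045),('plate',(.677,-.294),.008,.025)):
    print(n,blob(P0,c,lo,hi),blob(P,c,lo,hi))
E
```

```text
xz -0.0832 70.2 [0.3901 0.4854 0.3283] [-0.0936 -0.0759 -0.9927] 0.526 yaw -4.79 store [-0.3035  0.422   0.3283] F [-0.8  0.1 -0.2]
[0.5235 0.2624 0.09  ] 243.2 275.09
shutter dz median 4.508949600430523e-05 [-0.00427309  0.00439709]
carton (array([0.6734, 0.4095, 0.0628]), np.int64(255)) (array([0.6734, 0.4093, 0.0623]), np.int64(258))
cup (array([0.633 , 0.3093, 0.0318]), np.int64(87)) (array([0.6329, 0.3093, 0.0313]), np.int64(88))
plate (array([ 0.6782, -0.2941,  0.0148]), np.int64(769)) (array([ 0.6783, -0.2938,  0.0148]), np.int64(767))
```

View pics/e1.png

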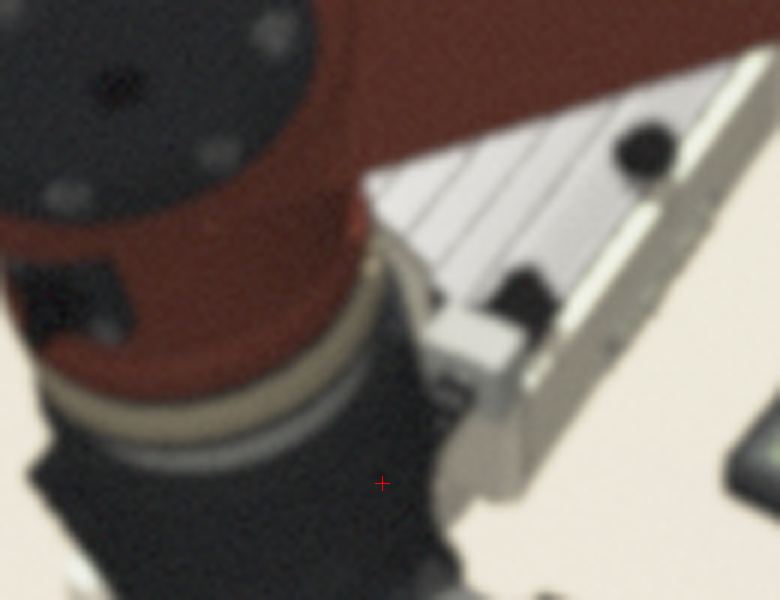

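View pics/t35.png

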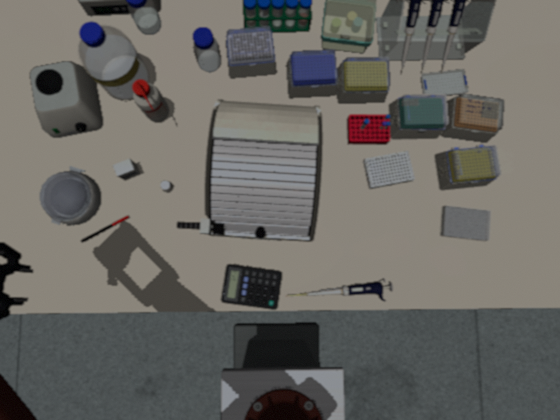

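```bash
python3 -c "
from h import *
print(state()['time'],state()['joint_vel']); print(env.close_job())"
```

```text
70.3 [ 0.21433813 -0.00641813 -0.19406343  0.03653006  0.02534905  0.08484145]
the job is handed in; nothing more can be done
None
```

I finished the task and handed it in at 70.3 s of the 210 s limit; the hand-in gives no verdict. I raised the shutter by its knob and it stayed open. I then stood the three bottles on the bench in bays 0, 1 and 2, drew the shutter down and pushed the locking pin home through the eye.

**Last checks:**
- **Bottles:** before closing, the pictures showed all three upright in separate bays. I could not see them again once the shutter was down.
- **Shutter:** its surface lies at the same height as at the start (median change under 0.1 mm, with camera noise of about ±4 mm), and the pin passed into the bar without resistance.
- **Pin:** the grip met the boss with about 5–10 N. The seen back end agrees with fully home to about 2 mm, against the 8 mm allowed. I let go of it and moved the arm clear.
- **Bystanders:** the carton, cup and plate are all within 1 mm of where they started.

**Disagreements:**
- **Store position:** the cameras differed by 1–2 mm on it, so I lined the pin up on the eye using both fixed cameras.
- **Tool tilt:** the tool tilted up to about 0.14 rad during small repeated moves. I corrected this before setting the first bottle down and used single moves with pauses for most of the precise work after that. For the pin, only its level along its own axis mattered, and it stayed within 0.02 rad.

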